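# Strip the opener's battery box for winter

### The job

Open the battery box of the garage-door opener: squeeze the cover's release tab in, pivot the cover out of its frame and lay it top side up on the rubber mat, then put every used battery pack into the tub. Then take the pick from its cradle and draw its tip slowly (under about 4 cm a second) down in the box's seal groove from the robot's left end to its right end, and lay the pick back in its cradle. Leave the other things on the bench alone.

Things in the scene. Friction and masses are not known exactly. Their poses are not given: they have to be found in the camera images.
- box: grey battery box, fixed, yaw up to 0.3 rad. Origin on the bench; x -61..71 mm, y +-96. Its long -x side (nearest the robot) has the hinge lips, its long +x side the catch and the seal groove. Cavity x +-45, y +-80, floor 14 mm above the bench. The cover rests on the rim, 64 mm high, inside a border 8 mm thick, 72 to 74 mm high, with 1 mm play
- hinge (a point): edge of the box's two hinge lips, middle of the length, at box (-46, 0, 68) mm: the line along the box's y through it is the axis about which the cover pivots. The lips (box y +-30..70 mm, x -53..-46, z 70..74) overhang the cover's edge by 6 mm; below that edge is free space, so it can tip
- seam_start (a point): floor of the seal groove, 5 mm from its end on the robot's left, at box (54, 65, 58) mm. The groove lies under the cover in the box's +x rim, straight along the box's y: 10 mm wide (x 49..59), 6 mm deep (rim 64, floor 58 mm above the bench), ends at y +-70 mm
- seam_end (a point): floor of the seal groove, 5 mm from its end on the robot's right (box y -65 mm)
- cover: snap-in cover, grey plate 114 (x) x 174 (y) x 4 mm, 180 g. Origin: centre of its underside, z outward; shut, it lies at box (5, 0, 64) mm with the box's axes. On top a fixed rib (x -11..-5, y +-15 mm) and, facing it, the release tab, both rising 36 mm above the underside. To take it off: pivot the +x edge up 0.2 to 0.4 rad, draw it 15 mm along its plane towards +x, lift
- cover_pinch (a point): midway between the outer faces of rib and tab, 24 mm above the cover's underside, at cover (6, 0, 24) mm: pinch here, closing along the cover's x (34 mm over both, 28 mm squeezed). One grip presses the tab in and holds the cover. Above it is free; the tab's foot below reaches 9 mm above the underside
- cover_hinge_edge (a point): middle of the top of the cover's hinge edge
- tab (a joint): release tab on the cover: upright black plate x 17..23, 24 mm wide (y), whose foot runs on to a nose caught 4.5 mm under a bridge on the box's +x border (box x 63..71, y +-24, z 74..80 mm). 0 = sprung out (latched), 0.006 m = fully pressed in towards the rib (cover's -x); spring 1.6 to 4 N; free of the catch above 0.0045
- pack0: a used battery pack, black block 24 x 28 x 48 mm (x, y, z) with a steel band and two brass studs on top, 70 g; origin: centre of its underside, z up as it stands; at the start it stands on the box's inner floor, axes as the box's, in a row of up to four along the box's y at 40 mm spacing (2 to 4 present; None if absent)
- pack1: a used battery pack, black block 24 x 28 x 48 mm (x, y, z) with a steel band and two brass studs on top, 70 g; origin: centre of its underside, z up as it stands; at the start it stands on the box's inner floor, axes as the box's, in a row of up to four along the box's y at 40 mm spacing (2 to 4 present; None if absent)
- pack2: a used battery pack, black block 24 x 28 x 48 mm (x, y, z) with a steel band and two brass studs on top, 70 g; origin: centre of its underside, z up as it stands; at the start it stands on the box's inner floor, axes as the box's, in a row of up to four along the box's y at 40 mm spacing (2 to 4 present; None if absent)
- pack3: a used battery pack, black block 24 x 28 x 48 mm (x, y, z) with a steel band and two brass studs on top, 70 g; origin: centre of its underside, z up as it stands; at the start it stands on the box's inner floor, axes as the box's, in a row of up to four along the box's y at 40 mm spacing (2 to 4 present; None if absent)
- tub: loose white open tub, 175 (x) x 120 (y) x 45 mm outside, walls 4 mm, inner floor about 4 mm above the bench, 0.5 kg; origin: centre of its underside
- mat: black rubber mat, fixed, 170 (x) x 210 (y) x 4 mm; origin: centre of its underside
- pick: seal pick: square wooden handle 110 x 18 x 18 mm along its x, with a 5 mm steel rod leaving its +x end, running on 20 mm and bent straight down (-z). Origin: centre of the handle; tip at (75, 0, -45) mm; 70 g. At the start it lies in its cradle, handle centre 65 mm above the bench
- pick_tip (a point): lowest point of the pick's bent-down tip (5 mm thick, round end)
- cradle: wooden cradle of the pick, fixed: foot 110 (x) x 70 (y) x 8 mm; two posts at x +-40 mm (12 mm thick, 68 mm clear between them), tops 56 mm above the bench, on which the handle lies between cheeks 26 mm apart and 70 mm high. Origin: centre of the foot's underside; the lying pick's origin is at (0, 0, 65) mm, its x along the cradle's x
- tape: bystander, to be left alone: roll of grey tape 96 mm across, 40 mm high; origin at its underside
- oil: bystander, to be left alone: white plastic oil bottle 60 mm across, 150 mm tall
- tin: bystander, to be left alone: steel tin 74 mm across, 90 mm tall
- spanner: bystander, to be left alone: steel spanner lying on the bench near the robot
- driver: bystander, to be left alone: screwdriver lying on the bench
- jar: bystander, to be left alone: glass jar 68 mm across, 85 mm tall
- brush: bystander, to be left alone: brush lying on the bench
Not all that is in view belongs to the job. What is shaped like the cover but blue is not meant.

How it is judged:
By the outcome, as a careful person would: the job done as asked, in the order asked, and still so for the second after the job is handed in, with the robot touching nothing.
Of pack0, pack1, pack2, pack3 only 2 to 4 are there at a start; the rules pass over those that are not, and their reading is None.
At some moment in a run one of tub may be knocked a few centimetres aside while the robot is not near it.
It also fails if it takes over 210 s, if anything falls off the work surface, if the arm or the gripper's body presses on something with over 40 N, if the wrist force passes 120 N, or if a joint passes its speed limit or range.

### The arm

A 6-joint arm with a two-finger parallel gripper is mounted at the origin on the work surface. World frame = base frame: x ahead of the robot, y to its left, z up, the work surface at z = 0. Lengths are in mm, angles in rad, forces in N, time in s.
With the tool pointing down it reaches from about 275 to 1000 mm from the base axis. Payload 8.4 kg.
Tool frame: the origin (TCP) lies on the centre line of the jaws, within the pads' length; the fingertips stand r.tip_reach ahead of it and the grasp point (between the pads) lies 11 mm behind it (r.tip_reach is the distance from the TCP to the fingertips, in mm); z points along the fingers, y is the line along which they close (so a half turn about z gives the same grasp; the last joint's range is limited). The gripper opens to 85 mm and grips with 20 to 120 N. Pads are 22 mm wide; open, the fingers measure 114 mm over their backs; the gripper's body (76 mm by 85 mm) begins 54 mm behind the grasp point. The pads swing forward as they close: fully open they stand 13 mm farther back than shut.
Start: joints at [-1.237, 0.353, 1.633, -0, 1.155, -0.002], TCP at [205.951, -590.095, 210.681] pointing down, gripper open.
Joint ranges: [-2.63, 2.63], [-0.92, 2.1], [0.06, 2.66], [-1.3, 4.44], [0, 2.69], [-3.02, 3.02]. Speed limits (rad/s): [2.22, 2.22, 2.79, 3.14, 3.14, 3.14].

### API

Orientations are given as [roll, pitch, yaw] about the fixed x, y, z axes, in that order (R = Rz(yaw) Ry(pitch) Rx(roll)).
In Python, from rig import r gives the robot as it stands.
- The arm moves only by the tool carry_out, never from a script. Its argument "targets" is a list of rows, each an object with "dp": the shift along the tool's x, y, z in mm, a list of three; "yaw": the turn about the tool's z in degrees. A call has 1 to 12 rows; each row is the pose to reach, as a shift and turn from the pose commanded when the call began, along the tool's axes at that moment; what a row does not reach only later rows make up. A row lasts 1/8 s, in which the tool goes at most 62.5 mm and 10.7 degrees, less where a joint would pass 70% of its speed; a pose out of reach is approached as far as the arm can. A call with a gripper value outside its range is refused whole. "fingers" is the opening, from -1 (shut) to 1 (fully open), so that 0 is half open, set as the call begins (left out, the last holds). The fingers move at their own pace and stop on an object; "grip_force" is the grip in N (left out, the last holds). Time passes only in rows, so rows that repeat a pose let the fingers close. It gives the time, the measured TCP pose, the force, the opening and the grip force at its end, in the units of the state.
- r.sense(): the state, without advancing time (a new reading comes with each control period).
- r.grab_frame(name): name is "scene" or "top" or "wrist"; returns the picture (384x512x3 uint8, red, green, blue); there is no depth.
- r.get_calibration(name): a dict with "fx", "fy", "cx", "cy" (pixels), "rvec" (rotation vector, rad) and "tvec" (3), from world to camera coordinates, as OpenCV has them. Camera axes: x right, y down, z forward; pixel columns grow to the right and rows downward; lengths in mm; the calibration is good to about 2 mm. A picture is of the moment at which its call begins: read the wrist's pose just before it. get_calibration takes no time and is no camera call; for the wrist camera it gives the pose at the moment of the call.
- r.sign_off(): hands the job in; it is judged then, once.
The state is a dict: "clock": time; "qpos": joint angles; "qvel": joint speeds; "joint_efforts": joint torques, N m; "eef_pos": TCP position; "tcp_rot": TCP orientation; "contact_force": force on the tool from outside, world axes, zero at the start; "wrist_torque": the same for the moment, N m; "opening": opening from 0.0 (shut) to 1.0 (fully open); "grasp_force": force on a finger pad.
Only numpy, scipy, OpenCV 4.12 (cv2) and the standard library are available. Lean on these libraries where they do the work, as an engineer would, in place of code of your own. Each camera call takes 0.05 s, during which the arm holds its last target. There are 200 camera calls.

## Working session

There is one attempt and no reset: what is moved stays moved. The work goes in short steps, Python scripts to look and compute and a tool call to move; the robot and the scene stay as the last step left them, time stands still between calls to the robot, and variables do not carry over. Pictures are saved under pics/ and viewed, at most 14 in all, crops included, and the job is handed in when it is done.

Besides the shell and the picture viewer there is one more tool, called as a command line: name --argument value ..., lists and objects as JSON in quotes. carry_out: Moves the arm, as the interface text tells. Its arguments: {"type":"object","properties":{"targets":{"type":"array","items":{"type":"object","properties":{"dp":{"type":"array","items":{"type":"number"}},"yaw":{"type":"number"}}}},"fingers":{"type":"number"},"grip_force":{"type":"number"}},"required":["targets"]}

```bash
ls; mkdir -p pics
python3 - <<'E'
from rig import r
import cv2
print(r.sense(), r.tip_reach)
for n in("scene","top"):
    f=r.grab_frame(n); cv2.imwrite(f"pics/{n}0.png",cv2.resize(f[:,:,::-1],(800,600),interpolation=cv2.INTER_CUBIC)); print(n,r.get_calibration(n))
print(r.get_calibration("wrist"))
E
```

```text
pics
{'clock': 0.0, 'qpos': array([-1.23739006e+00,  3.53645064e-01,  1.63413726e+00, -2.24505806e-05,
        1.15518427e+00, -2.36661181e-03]), 'qvel': array([-1.87458022e-03, -2.94912055e-04, -7.61681794e-05,  2.19542884e-04,
       -9.18039343e-04, -1.25305767e-03]), 'joint_efforts': array([ 1.59637406e-03, -6.05243325e+01, -3.42067230e+01,  1.93107344e-04,
        9.43457417e-03, -2.65802228e-06]), 'eef_pos': array([ 205.78563644, -589.61982809,  209.96228473]), 'tcp_rot': array([-3.14021867e+00,  1.72752470e-05,  3.35781970e-01]), 'contact_force': array([-0.55037902,  0.24488641, -0.55450066]), 'wrist_torque': array([ 0.00989662, -0.00491131, -0.0053089 ]), 'grasp_force': 0.0, 'opening': 1.0018600957113848} 8.0
scene {'fx': 462.7027200471543, 'fy': 462.7027200471543, 'cx': 260.68679790539284, 'cy': 190.82257340263214, 'rvec': array([ 1.192992  ,  2.10848345, -1.1177211 ]), 'tvec': array([ 299.18457287, -142.74831836, 2016.64019271])}
top {'fx': 401.7807931760448, 'fy': 401.7807931760448, 'cx': 258.9541964313819, 'cy': 189.83184365894874, 'rvec': array([ 2.18147733, -2.2009528 ,  0.07579429]), 'tvec': array([ -48.74805107,  521.37655703, 1283.8266758 ])}
{'fx': 287.145678573978, 'fy': 287.145678573978, 'cx': 255.0303332271676, 'cy': 187.5062804847223, 'rvec': array([-2.35332217,  1.67011459,  0.25516914]), 'tvec': array([-624.33498788,  -38.25393034,  380.59029587])}
```

View pics/top0.png

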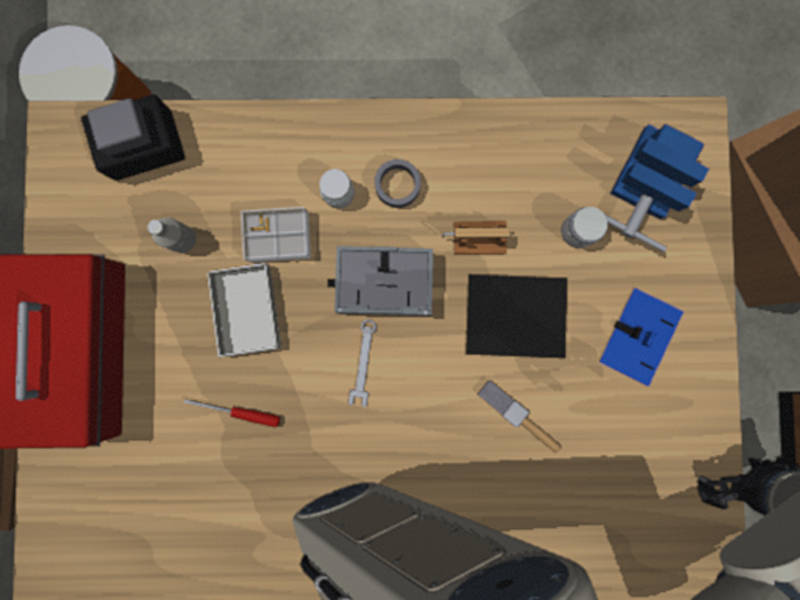

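View pics/scene0.png

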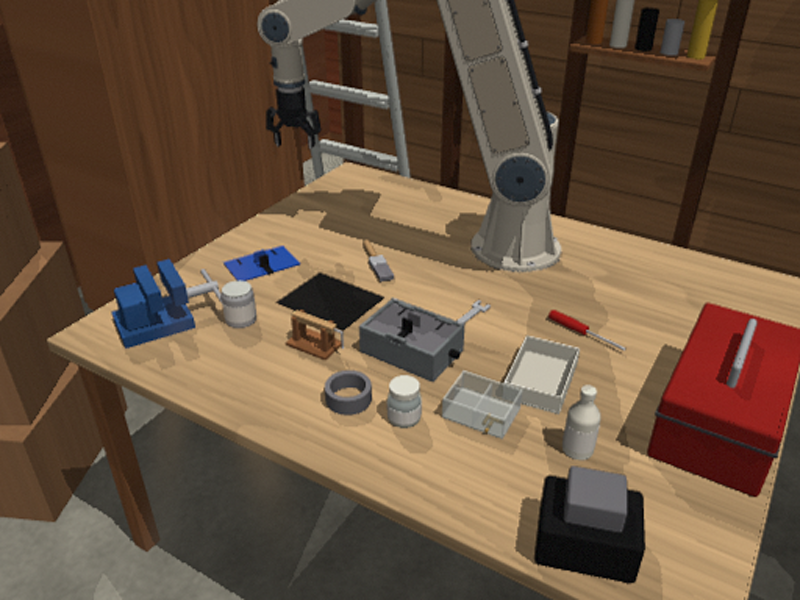

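The top view shows the box at (384,282), the mat at (517,316), the tub at (247,310) and the cradle at (480,237) with the pick tip pointing left. I'll zoom in on the box, mat and cradle.

```bash
cat > h.py <<'E'
import numpy as np, cv2
from rig import r
from scipy.spatial.transform import Rotation as Ro
def cal(n):
    c=r.get_calibration(n); K=np.array([[c['fx'],0,c['cx']],[0,c['fy'],c['cy']],[0,0,1.]])
    return K,np.array(c['rvec']),np.array(c['tvec'])
def back(c,uv,z):
    K,rv,t=c; R=cv2.Rodrigues(rv)[0]; o=-R.T@t
    d=(R.T@np.linalg.inv(K)@np.array([uv[0],uv[1],1.]))
    return o+d*(z-o[2])/d[2]
def proj(c,P):
    K,rv,t=c; return cv2.projectPoints(np.array(P,float).reshape(-1,1,3),rv,t,K,None)[0].reshape(-1,2)
def tool(s=None):
    s=s or r.sense(); return np.array(s['eef_pos']),Ro.from_euler('xyz',s['tcp_rot']).as_matrix()
def save(f,name,box=None,k=1):
    if box: f=f[box[1]:box[3],box[0]:box[2]]
    cv2.imwrite(name,cv2.resize(np.ascontiguousarray(f[:,:,::-1]),None,fx=k,fy=k,interpolation=cv2.INTER_CUBIC))
E
python3 - <<'E'
from h import *
f=r.grab_frame("top"); save(f,"pics/t1.png",(205,135,375,235),4.7)
c=cal("top"); k=512/800
for n,p,z in [("boxTL",(336,248),73),("boxTR",(434,249),73),("boxBR",(434,316),73),("boxBL",(335,315),73),("tubTL",(209,271),45),("tubTR",(266,263),45),("tubBR",(281,350),45),("tubBL",(220,356),45),("matTL",(468,275),4),("matTR",(567,277),4),("matBR",(566,357),4),("matBL",(466,355),4),("handleL",(453,231),74),("handleR",(511,234),74),("rod",(427,221),20)]:
    print(n,back(c,(p[0]*k,p[1]*k),z).round(0))
E
```

```text
boxTL [615.  83.  73.]
boxTR [ 612. -112.   73.]
boxBR [ 478. -111.   73.]
boxBL [482.  85.  73.]
tubTL [575. 343.  45.]
tubTR [590. 228.  45.]
tubBR [414. 197.  45.]
tubBL [403. 319.  45.]
matTL [ 566. -187.    4.]
matTR [ 560. -395.    4.]
matBR [ 393. -388.    4.]
matBL [ 399. -180.    4.]
handleL [ 648. -151.   74.]
handleR [ 641. -266.   74.]
rod [ 678. -101.   20.]
```

View pics/t1.png

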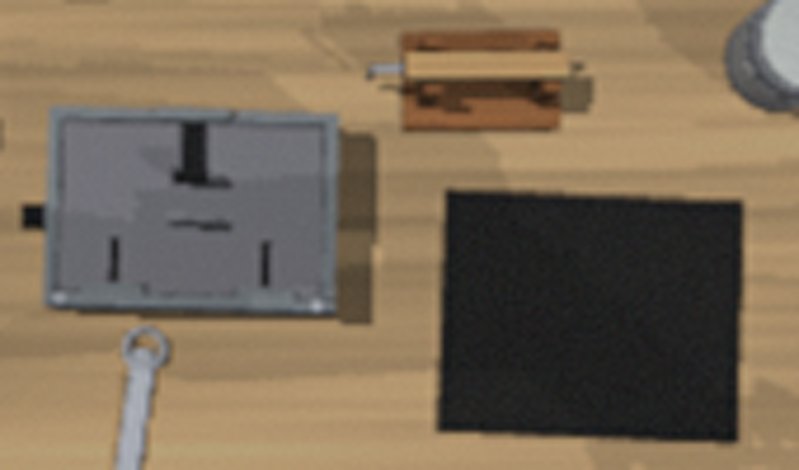

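Zoomed crop: box corners are at about (50,106), (338,115), (334,313) and (46,308), the cradle foot runs (403,30) to (560,130), and the pick tip is at about (372,70). I'll fit the poses from these.

```bash
cat >> h.py <<'E'
def fit(model,meas):
    m=np.array(model,float);w=np.array(meas)[:,:2];mc=m.mean(0);wc=w.mean(0)
    a=m-mc;b=w-wc; th=np.arctan2((a[:,0]*b[:,1]-a[:,1]*b[:,0]).sum(),(a*b).sum())
    c,s=np.cos(th),np.sin(th);R=np.array([[c,-s],[s,c]]);o=wc-R@mc
    return o.round(1),round(th,4),np.linalg.norm((m@R.T+o)-w,axis=1).round(1)
E
python3 - <<'E'
from h import *
c=cal("top")
def B(p,z): return back(c,(205+p[0]/4.7-.4,135+p[1]/4.7-.4),z)
print("box",fit([(71,96),(71,-96),(-61,-96),(-61,96)],[B(p,73) for p in [(50,106),(338,115),(334,313),(46,308)]]))
print("mat",fit([(85,105),(85,-105),(-85,-105),(-85,105)],[B(p,4) for p in [(447,191),(742,203),(738,441),(440,431)]]))
# cradle local x -> image left
print("cradle",fit([(55,-35),(-55,-35),(-55,35),(55,35)],[B(p,8) for p in [(403,31),(560,30),(560,130),(403,130)]]))
print("handle",fit([(55,-9),(-55,-9),(-55,9),(55,9)],[B(p,74) for p in [(405,52),(570,54),(569,78),(404,76)]]), "tip",B((372,72),69))
k=.64
print("tub",fit([(87.5,60),(87.5,-60),(-87.5,-60),(-87.5,60)],[back(c,(p[0]*k,p[1]*k),z) for p,z in [((209,271),45),((266,263),45),((281,352),45),((219,356),45)]]))
# tool yaw needed
print(tool())
E
```

```text
box (array([545.4, -11.4]), np.float64(-0.031), array([1.1, 1.1, 1. , 1.7]))
mat (array([ 480.4, -286.8]), np.float64(-0.045), array([2.3, 3.2, 2.7, 2.5]))
cradle (array([ 645.6, -212.4]), np.float64(1.5624), array([0.5, 0.4, 0.5, 0. ]))
handle (array([ 645.2, -207.8]), np.float64(1.5494), array([1.1, 0.9, 1.2, 0.9])) tip [ 641.99885436 -131.79112925   69.        ]
tub (array([494.2, 272.2]), np.float64(0.1313), array([1.6, 3.8, 7.4, 3.2]))
(array([ 205.84431866, -589.74063399,  210.13700612]), array([[ 9.44143435e-01,  3.29534641e-01, -3.06143633e-04],
       [ 3.29534782e-01, -9.44142932e-01,  9.75116033e-04],
       [ 3.22911645e-05, -1.02153438e-03, -9.99999478e-01]]))
```

carry_out --targets '[{"dp": [521,-430,0],"yaw": -69},{"dp": [521,-430,0],"yaw": -69},{"dp": [521,-430,0],"yaw": -69},{"dp": [521,-430,0],"yaw": -69},{"dp": [521,-430,0],"yaw": -69},{"dp": [521,-430,0],"yaw": -69},{"dp": [521,-430,0],"yaw": -69},{"dp": [521,-430,0],"yaw": -69},{"dp": [521,-430,0],"yaw": -69},{"dp": [521,-430,0],"yaw": -69},{"dp": [521,-430,0],"yaw": -69},{"dp": [521,-430,0],"yaw": -69}]' --fingers 0.2 --grip_force 25

```text
clock: 1.65
eef_pos: [557.5, -9.5, 210.4]
tcp_rot: [3.141, -0.001, 1.544]
contact_force: [0.4, 0.2, 0.3]
opening: 0.606
grasp_force: 0.0
```

Run:
```python
from h import *
c=cal("wrist"); s=r.sense(); f=r.grab_frame("wrist"); save(f,"pics/w1.png",None,1.5)
print(s['clock'],s['eef_pos'],s['tcp_rot'],s['opening'],s['contact_force'])
np.save('w1c.npy',np.array(c,dtype=object),allow_pickle=True)
def W(o,th,p): 
    ct,st=np.cos(th),np.sin(th); return [o[0]+ct*p[0]-st*p[1],o[1]+st*p[0]+ct*p[1],p[2]]
print((proj(c,[W((545.4,-11.4),-.031,p) for p in [(71,96,72),(71,-96,72),(-61,-96,74),(-61,96,74),(0,15,100),(0,-15,100)]])*1.5).round(0))
```

```text
1.65 [557.50319311  -9.5160758  210.38856593] [ 3.14128719e+00 -5.91216611e-04  1.54379680e+00] 0.6057723056169148 [0.38839982 0.22371287 0.32877077]Traceback (most recent call last):
  File "<stdin>", line 4, in <module>
ValueError: could not broadcast input array from shape (3,3) into shape (3,)
```

View pics/w1.png

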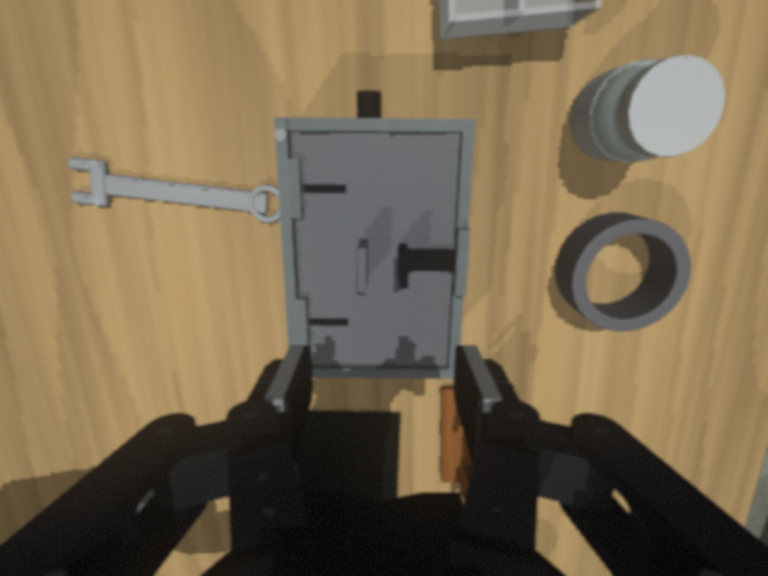

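The wrist view looks with +y up and +x right. Box corners are at (275,119), (475,119), (455,378) and (288,377), with the rib top at about (363,266) and the tab top at (403,265). I'll refine the pose from this.

Run:
```python
from h import *
c=cal("wrist")
def B(p,z): return back(c,(p[0]/1.5-.2,p[1]/1.5-.2),z)
print("box",fit([(71,96),(71,-96),(-61,-96),(-61,96)],[B(p,73) for p in [(475,119),(455,378),(288,377),(275,119)]]))
for p in [(358,238),(368,238),(358,294),(368,294),(408,243),(408,288)]: print(p,B(p,100).round(1))
```

```text
box (array([545.1, -12. ]), np.float64(-0.0419), array([0.3, 1.4, 0.3, 1.9]))
(358, 238) [541.7   9.7 100. ]
(368, 238) [548.1   9.5 100. ]
(358, 294) [539.9 -28.5 100. ]
(368, 294) [546.7 -28.7 100. ]
(408, 243) [573.9   5.5 100. ]
(408, 288) [573.6 -25.2 100. ]
```

carry_out --targets '[{"dp": [-1.5,-0.8,60],"yaw": 0.5},{"dp": [-1.5,-0.8,100],"yaw": 0.5},{"dp": [-1.5,-0.8,115],"yaw": 0.5},{"dp": [-1.5,-0.8,122],"yaw": 0.5},{"dp": [-1.5,-0.8,126],"yaw": 0.5},{"dp": [-1.5,-0.8,128],"yaw": 0.5},{"dp": [-1.5,-0.8,128],"yaw": 0.5}]'

```text
clock: 2.58
eef_pos: [555.8, -13.9, 83.4]
tcp_rot: [3.14, -0.0, 1.531]
contact_force: [-0.1, -0.3, 0.5]
opening: 0.602
grasp_force: 0.0
```

carry_out --targets '[{"dp": [0,0,0],"yaw": 0},{"dp": [0,0,0],"yaw": 0},{"dp": [0,0,0],"yaw": 0},{"dp": [0,0,0],"yaw": 0},{"dp": [0,0,0],"yaw": 0}]' --fingers -1 --grip_force 25

```text
clock: 3.2
eef_pos: [555.3, -13.9, 82.7]
tcp_rot: [-3.142, -0.0, 1.531]
contact_force: [-0.5, -0.3, 0.8]
opening: -0.002
grasp_force: 0.0
```

Run:
```python
from h import *
s=r.sense();print(s['eef_pos'],s['contact_force'],s['opening'],s['grasp_force'])
f=r.grab_frame("wrist"); save(f,"pics/w2.png",None,1.3)
```

```text
[555.31270632 -13.89090039  82.67213441] [-0.48617925 -0.29267721  0.84008314] -0.0019618498786674082 0.0
```

View pics/w2.png

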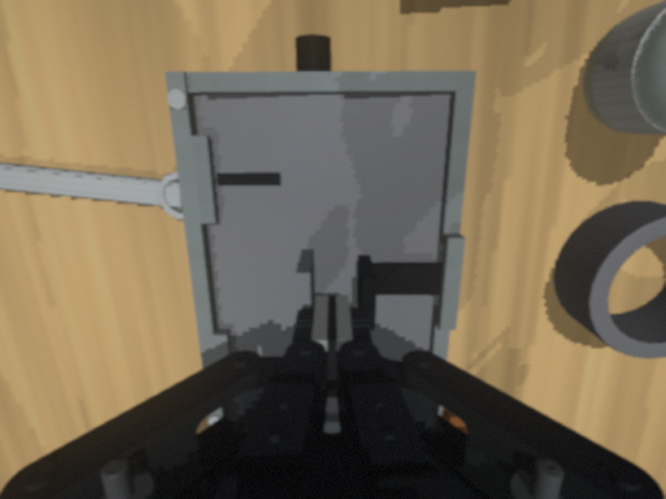

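The fingers closed fully without touching anything. In the picture they sit between the rib at (307,290) and the tab at (366,290). I'll compare this with the projected positions.

Run:
```python
from h import *
c=cal("wrist");p,R=tool()
print('tcp,tip,grasp',(proj(c,[p,p+R@[0,0,8],p+R@[0,0,-11],p+R@[11,0,8],p+R@[-11,0,8]])*1.3).round(0).tolist())
th=-.036;M=np.array([[np.cos(th),-np.sin(th)],[np.sin(th),np.cos(th)]])
for q in [(-6,15,100),(-6,15,68),(0,15,100),(-6,-15,100),(28,12,100),(28,-12,100),(28,12,73),(71,96,72),(-61,96,74),(71,24,80),(71,-24,80)]:
    w=list(np.array([545.2,-11.7])+M@q[:2])+[q[2]]; print(q,(proj(c,[w])*1.3).round(0).tolist())
print(-cv2.Rodrigues(c[1])[0].T@c[2])
```

```text
tcp,tip,grasp [[330.0, 294.0], [330.0, 287.0], [330.0, 304.0], [330.0, 266.0], [330.0, 307.0]]
(-6, 15, 100) [[291.0, 275.0]]
(-6, 15, 68) [[298.0, 251.0]]
(0, 15, 100) [[305.0, 275.0]]
(-6, -15, 100) [[294.0, 337.0]]
(28, 12, 100) [[372.0, 281.0]]
(28, -12, 100) [[370.0, 331.0]]
(28, 12, 73) [[366.0, 260.0]]
(71, 96, 72) [[471.0, 74.0]]
(-61, 96, 74) [[161.0, 75.0]]
(71, 24, 80) [[460.0, 240.0]]
(71, -24, 80) [[451.0, 331.0]]
[559.00200396  62.16744301 246.57762883]
```

Run:
```python
from h import *
f=r.grab_frame("wrist"); save(f,"pics/w3.png",(190,160,350,280),5)
```

```text
(no output)
```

View pics/w3.png

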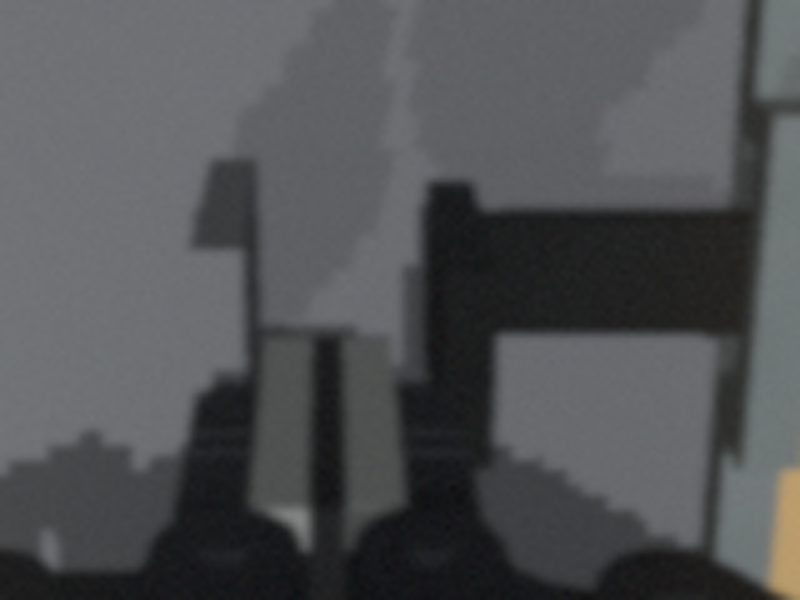

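carry_out --targets '[{"dp": [2.5,1.5,0],"yaw": 0},{"dp": [2.5,1.5,0],"yaw": 0},{"dp": [2.5,1.5,0],"yaw": 0},{"dp": [2.5,1.5,3],"yaw": 0},{"dp": [2.5,1.5,5],"yaw": 0},{"dp": [2.5,1.5,7],"yaw": 0},{"dp": [2.5,1.5,9],"yaw": 0}]' --fingers 0.2

```text
clock: 4.18
eef_pos: [556.9, -11.5, 73.5]
tcp_rot: [-3.142, -0.0, 1.531]
contact_force: [0.1, 0.5, -0.7]
opening: 0.599
grasp_force: 0.0
```

Run:
```python
from h import *
s=r.sense();print(s['eef_pos'],s['contact_force'],s['opening'],s['grasp_force'])
f=r.grab_frame("wrist"); save(f,"pics/w4.png",(170,150,350,285),4.4)
c=cal("wrist");p,R=tool();print(p,R,cv2.Rodrigues(c[1])[0])
for dz in (-20,-10,0,8):
  print(dz,proj(c,[p+R@[x,y,dz] for x in(11,) for y in (-25,25)]).round(1).tolist())
```

```text
[556.87718913 -11.46828687  73.49867241] [ 0.13135378  0.45426281 -0.67607069] 0.5987281960911542 0.0
[556.72206725 -11.49670263  73.26155784] [[ 3.94518173e-02  9.99221373e-01 -4.48599016e-04]
 [ 9.99221474e-01 -3.94518239e-02 -5.84529491e-06]
 [-2.35387930e-05 -4.48019162e-04 -9.99999899e-01]] [[ 9.99236981e-01 -3.90570038e-02  8.51458291e-05]
 [-3.73195489e-02 -9.54138279e-01  2.97030969e-01]
 [-1.15198988e-02 -2.96807506e-01 -9.54867842e-01]]
-20 [[207.8, 223.2], [299.4, 223.2]]
-10 [[210.5, 216.0], [296.8, 216.0]]
0 [[212.9, 209.6], [294.5, 209.6]]
8 [[214.7, 205.0], [292.9, 205.0]]
```

View pics/w4.png

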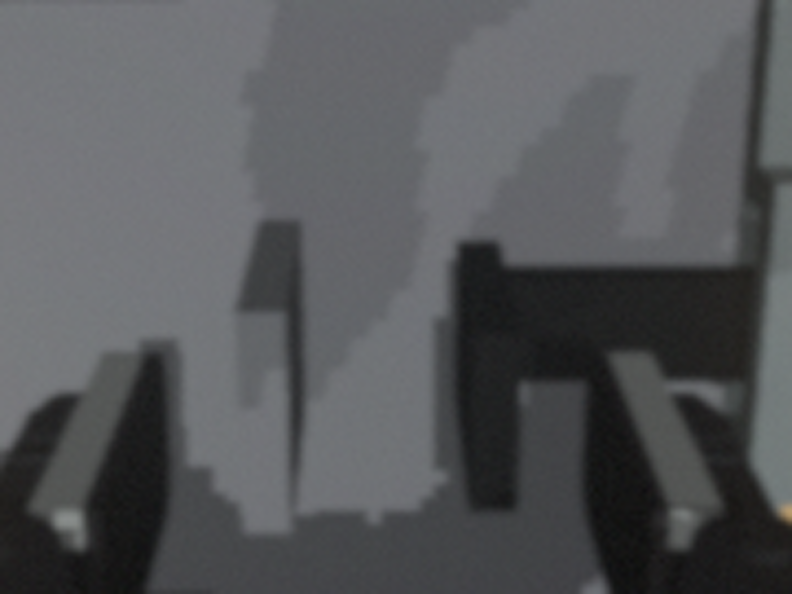

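The pads straddle the rib and tab with their tips still around rib-top height, so they sit higher than the stated tip reach. I'll descend in small steps and watch the force.

carry_out --targets '[{"dp": [0,0,3],"yaw": 0},{"dp": [0,0,6],"yaw": 0},{"dp": [0,0,8],"yaw": 0},{"dp": [0,0,10],"yaw": 0},{"dp": [0,0,10],"yaw": 0}]'

```text
clock: 4.85
eef_pos: [556.8, -11.5, 63.5]
tcp_rot: [-3.141, -0.0, 1.531]
contact_force: [-0.4, 0.4, 0.4]
opening: 0.6
grasp_force: 0.0
```

carry_out --targets '[{"dp": [0,0,0],"yaw": 0},{"dp": [0,0,0],"yaw": 0},{"dp": [0,0,0],"yaw": 0}]' --fingers -0.4 --grip_force 20

```text
clock: 5.22
eef_pos: [555.1, -11.5, 63.9]
tcp_rot: [-3.138, 0.0, 1.532]
contact_force: [-7.6, -0.2, 8.4]
opening: 0.319
grasp_force: 20.9
```

Run:
```python
from h import *
s=r.sense();print(s['eef_pos'],s['contact_force'],s['opening'],s['grasp_force'])
f=r.grab_frame("wrist"); save(f,"pics/w5.png",(170,150,350,285),4.4)
```

```text
[555.12296244 -11.4512293   63.91588027] [-7.62358916 -0.17541402  8.35351603] 0.3194363875607554 20.867315232753754
```

View pics/w5.png

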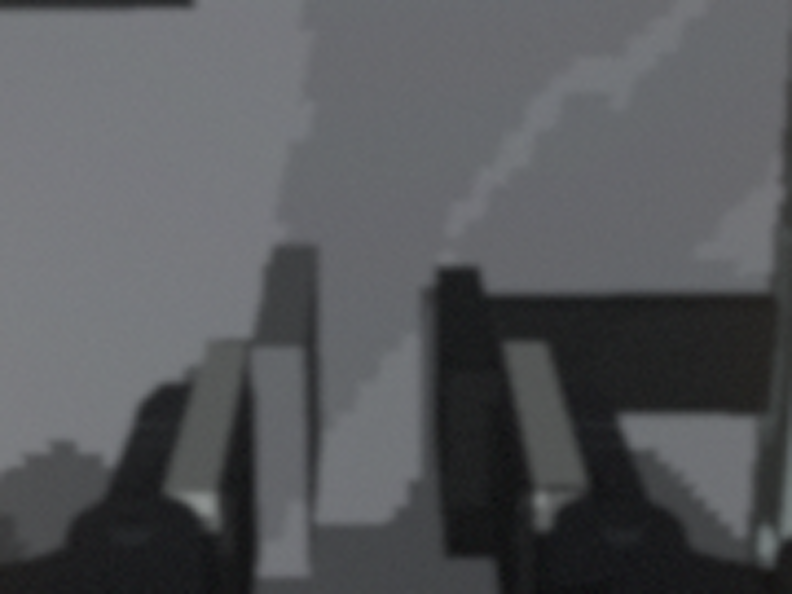

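The grip caught rib and tab, opening 0.32 (about 27 mm, tab squeezed), but only near their tops. I'll open, go 10 mm deeper and re-centre.

carry_out --targets '[{"dp": [0,-1.6,0],"yaw": 0},{"dp": [0,-1.6,0],"yaw": 0},{"dp": [0,-1.6,3],"yaw": 0},{"dp": [0,-1.6,6],"yaw": 0},{"dp": [0,-1.6,9],"yaw": 0},{"dp": [0,-1.6,11],"yaw": 0},{"dp": [0,-1.6,11],"yaw": 0}]' --fingers 0.1

```text
clock: 6.15
eef_pos: [555.2, -11.4, 52.5]
tcp_rot: [-3.141, -0.0, 1.531]
contact_force: [-1.1, -0.5, 0.8]
opening: 0.553
grasp_force: 0.0
```

carry_out --targets '[{"dp": [0,0,0],"yaw": 0},{"dp": [0,0,0],"yaw": 0},{"dp": [0,0,0],"yaw": 0},{"dp": [0,0,0],"yaw": 0}]' --fingers -1 --grip_force 25

```text
clock: 6.65
eef_pos: [555.0, -11.4, 53.1]
tcp_rot: [-3.141, 0.0, 1.531]
contact_force: [-3.8, -0.2, 5.3]
opening: 0.324
grasp_force: 24.3
```

carry_out --targets '[{"dp": [0,-0.7,-2],"yaw": 0},{"dp": [0,-1.4,-4],"yaw": 0},{"dp": [0,-2.6,-6],"yaw": 0},{"dp": [0,-4,-8.5],"yaw": 0},{"dp": [0,-5.7,-11],"yaw": 0},{"dp": [0,-5.7,-11],"yaw": 0}]'

```text
clock: 7.4
eef_pos: [551.6, -11.3, 62.9]
tcp_rot: [3.137, 0.0, 1.531]
contact_force: [10.1, -0.4, -25.7]
opening: 0.316
grasp_force: 57.1
```

Run:
```python
from h import *
s=r.sense();print(s['eef_pos'],s['contact_force'],s['wrist_torque'],s['opening'],s['grasp_force'])
f=r.grab_frame("wrist"); save(f,"pics/w6.png",None,1.3)
```

```text
[551.55205689 -11.28483838  62.89706746] [ 10.09874436  -0.36619963 -25.69102379] [-0.15406237 -3.05235358  0.01096525] 0.31620598712855474 57.1277447626926
```

View pics/w6.png

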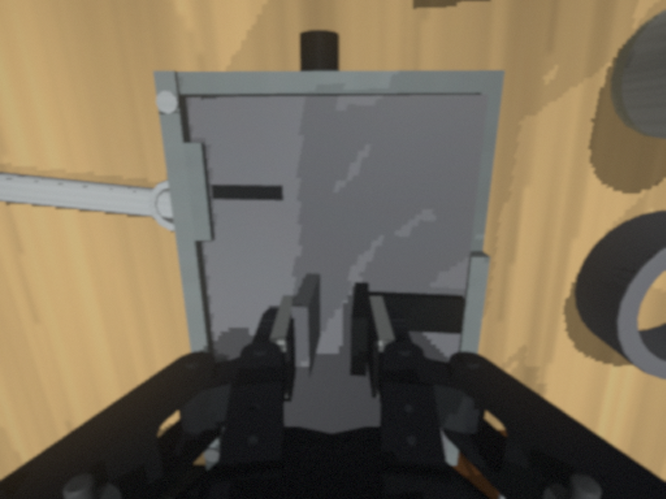

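The cover's +x corner is at about (480,94) and the grip is intact. I'll check how far the cover is tilted.

Run:
```python
from h import *
c=cal("wrist")
th=-.036;M=np.array([[np.cos(th),-np.sin(th)],[np.sin(th),np.cos(th)]])
for q in [(71,96,72),(-61,96,74)]:
    w=list(np.array([545.2,-11.7])+M@q[:2])+[q[2]]; print(q,(proj(c,[w])*1.3).round(0).tolist())
for a in (0,.05,.1,.15,.2,.25,.3):
    C,S=np.cos(a),np.sin(a); o=[]
    for x,y,z in [(108,87,0),(-6+51,15,32),(28+46-6,12,32),(17+46,-12,5)]:
        bx,bz=-46+x*C-z*S, 68+x*S+z*C
        o.append(list(np.array([545.2,-11.7])+M@[bx,y])+[bz])
    print(a,(proj(c,o)*1.3).round(0).tolist())
f=r.grab_frame("top"); save(f,"pics/t2.png",(205,135,290,215),7)
```

```text
(71, 96, 72) [[498.0, 74.0]]
(-61, 96, 74) [[149.0, 75.0]]
0 [[468.0, 100.0], [310.0, 301.0], [371.0, 308.0], [353.0, 328.0]]
0.05 [[473.0, 99.0], [305.0, 304.0], [368.0, 312.0], [353.0, 331.0]]
0.1 [[477.0, 98.0], [300.0, 306.0], [363.0, 317.0], [352.0, 335.0]]
0.15 [[481.0, 97.0], [294.0, 309.0], [359.0, 321.0], [351.0, 339.0]]
0.2 [[484.0, 96.0], [288.0, 312.0], [353.0, 325.0], [349.0, 343.0]]
0.25 [[487.0, 95.0], [282.0, 314.0], [346.0, 330.0], [348.0, 347.0]]
0.3 [[489.0, 93.0], [275.0, 317.0], [339.0, 334.0], [345.0, 351.0]]
```

Tilt is about 0.12 rad and still growing. The +x force shows I've gone a bit far towards -x, so I'll continue upward with less of it.

carry_out --targets '[{"dp": [0,1,-1],"yaw": 0},{"dp": [0,1,-2.5],"yaw": 0},{"dp": [0,0.5,-4],"yaw": 0},{"dp": [0,0,-5.5],"yaw": 0},{"dp": [0,0,-5.5],"yaw": 0}]' --grip_force 20

```text
clock: 8.12
eef_pos: [549.9, -11.2, 66.6]
tcp_rot: [3.141, 0.0, 1.531]
contact_force: [9.9, 0.0, -39.5]
opening: 0.316
grasp_force: 75.7
```

Run:
```python
from h import *
s=r.sense();print(s['eef_pos'],s['contact_force'],s['wrist_torque'],s['opening'],s['grasp_force'])
f=r.grab_frame("wrist");save(f,"pics/w7.png",(100,40,400,300),2.6)
c=cal("wrist")
th=-.036;M=np.array([[np.cos(th),-np.sin(th)],[np.sin(th),np.cos(th)]])
for a in (0,.1,.15,.2,.25,.3):
    C,S=np.cos(a),np.sin(a); o=[]
    for x,y,z in [(108,87,0),(45,15,32),(74,12,32)]:
        bx,bz=-46+x*C-z*S, 68+x*S+z*C
        o.append(list(np.array([545.2,-11.7])+M@[bx,y])+[bz])
    print(a,((proj(c,o)-[100,40])*2.6).round(0).tolist())
```

```text
[549.90883433 -11.21246307  66.62863295] [ 9.91670802e+00  1.71064378e-03 -3.94823174e+01] [-2.29467430e-01 -3.83647249e+00 -1.02161419e-03] 0.3157331194118841 75.72672115755267
0 [[679.0, 98.0], [369.0, 489.0], [520.0, 503.0]]
0.1 [[696.0, 94.0], [350.0, 499.0], [506.0, 521.0]]
0.15 [[703.0, 92.0], [339.0, 504.0], [497.0, 530.0]]
0.2 [[710.0, 90.0], [327.0, 509.0], [487.0, 539.0]]
0.25 [[715.0, 87.0], [315.0, 514.0], [475.0, 549.0]]
0.3 [[719.0, 85.0], [301.0, 519.0], [462.0, 558.0]]
```

View pics/w7.png

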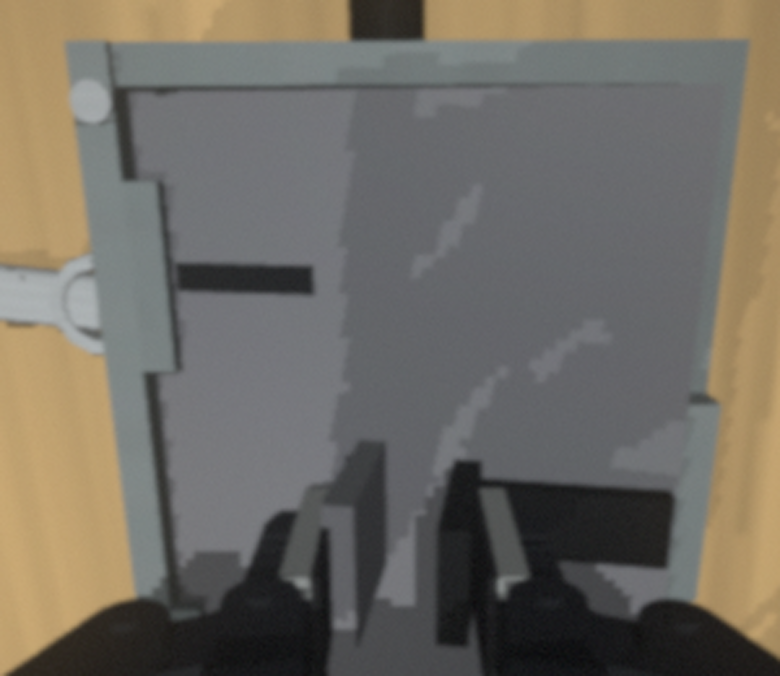

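The tilt is now about 0.2–0.25 rad, with the cover corner over the border at (723,85). Next is the draw towards +x along its plane.

carry_out --targets '[{"dp": [0,3,-0.6],"yaw": 0},{"dp": [0,6,-1.2],"yaw": 0},{"dp": [0,9,-2],"yaw": 0},{"dp": [0,12,-3],"yaw": 0},{"dp": [0,15,-4],"yaw": 0},{"dp": [0,18,-5],"yaw": 0},{"dp": [0,18,-5],"yaw": 0}]'

```text
clock: 9.05
eef_pos: [551.4, -11.4, 64.9]
tcp_rot: [-3.11, 0.0, 1.531]
contact_force: [-23.7, 1.4, -52.5]
opening: 0.318
grasp_force: 77.8
```

The hinge edge is jamming: the grip doesn't give way, so the lips carry about 50 N. I'll back off a bit and open the fingers slightly so the cover can rotate between the pads.

carry_out --targets '[{"dp": [0,-7,0],"yaw": 0},{"dp": [0,-14,1],"yaw": 0},{"dp": [0,-14,1],"yaw": 0}]' --fingers -0.32

```text
clock: 9.43
eef_pos: [550.1, -11.3, 70.0]
tcp_rot: [-3.136, 0.0, 1.531]
contact_force: [1.2, -0.9, -33.1]
opening: 0.344
grasp_force: 54.0
```

carry_out --targets '[{"dp": [0,0,0],"yaw": 0},{"dp": [0,0,0],"yaw": 0}]' --fingers -0.28

```text
clock: 9.68
eef_pos: [549.9, -11.3, 71.1]
tcp_rot: [-3.134, 0.0, 1.531]
contact_force: [-5.8, -0.0, -25.0]
opening: 0.36
grasp_force: 35.0
```

carry_out --targets '[{"dp": [0,0,0],"yaw": 0},{"dp": [0,0,0],"yaw": 0}]' --fingers -0.24

```text
clock: 9.93
eef_pos: [555.5, -11.3, 74.5]
tcp_rot: [3.138, -0.0, 1.531]
contact_force: [1.3, -1.0, -2.6]
opening: 0.38
grasp_force: 3.6
```

carry_out --targets '[{"dp": [0,0,0],"yaw": 0},{"dp": [0,0,0],"yaw": 0},{"dp": [0,0,0],"yaw": 0}]' --fingers -1 --grip_force 25

```text
clock: 10.3
eef_pos: [555.9, -11.3, 74.4]
tcp_rot: [3.137, -0.0, 1.531]
contact_force: [4.1, 1.3, 2.3]
opening: 0.342
grasp_force: 23.1
```

Run:
```python
from h import *
s=r.sense();print(s['eef_pos'],s['contact_force'],s['wrist_torque'],s['opening'],s['grasp_force'])
f=r.grab_frame("wrist");save(f,"pics/w8.png",(60,20,440,300),2)
c=cal("wrist")
th=-.036;M=np.array([[np.cos(th),-np.sin(th)],[np.sin(th),np.cos(th)]])
for a in (0,.1,.2,.3):
    C,S=np.cos(a),np.sin(a); o=[]
    for x,y,z in [(108,87,0),(46,15,32),(68,12,32),(-6,87,0)]:
        bx,bz=-46+x*C-z*S, 68+x*S+z*C
        o.append(list(np.array([545.2,-11.7])+M@[bx,y])+[bz])
    print(a,((proj(c,o)-[60,20])*2).round(0).tolist())
```

```text
[555.86507057 -11.34407715  74.42331413] [4.07624805 1.30328386 2.25315516] [ 0.01720213 -0.87477462  0.01006164] 0.34155154139654803 23.10498196282424
0 [[571.0, 118.0], [347.0, 404.0], [430.0, 414.0], [160.0, 119.0]]
0.1 [[581.0, 115.0], [332.0, 411.0], [418.0, 425.0], [161.0, 119.0]]
0.2 [[589.0, 112.0], [315.0, 418.0], [402.0, 437.0], [162.0, 119.0]]
0.3 [[592.0, 109.0], [296.0, 425.0], [382.0, 449.0], [164.0, 119.0]]
```

View pics/w8.png

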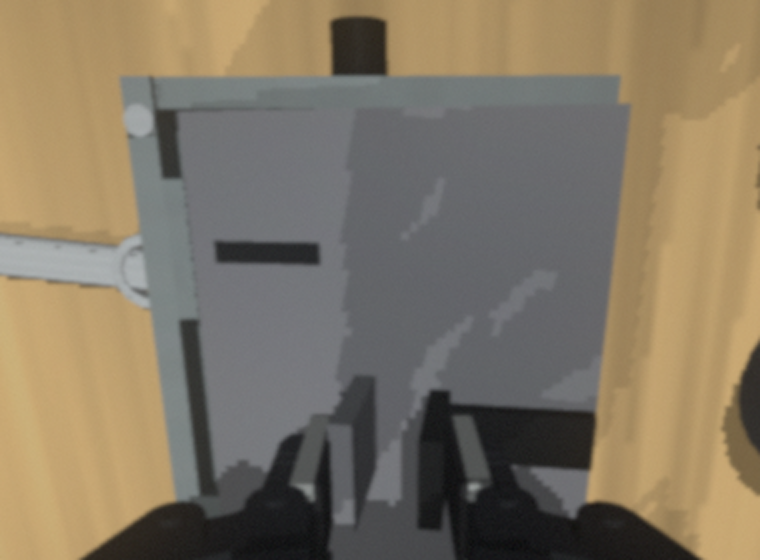

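The cover has slid out +x: its right edge is now past the border at (628,105), and the hinge edge is nearly clear of the lips. I'll draw it a bit further, then lift.

carry_out --targets '[{"dp": [0,3,-0.7],"yaw": 0},{"dp": [0,6,-1.4],"yaw": 0},{"dp": [0,9,-2],"yaw": 0},{"dp": [0,11,-3],"yaw": 0},{"dp": [0,11,-6],"yaw": 0},{"dp": [0,11,-10],"yaw": 0},{"dp": [0,11,-10],"yaw": 0}]'

```text
clock: 11.22
eef_pos: [564.8, -11.8, 83.7]
tcp_rot: [3.141, -0.0, 1.531]
contact_force: [-0.3, -1.1, -2.4]
opening: 0.341
grasp_force: 24.7
```

carry_out --targets '[{"dp": [0,0,-30],"yaw": 0},{"dp": [0,0,-65],"yaw": 0},{"dp": [0,0,-95],"yaw": 0},{"dp": [-40,-10,-95],"yaw": 0},{"dp": [-85,-21,-95],"yaw": 0},{"dp": [-130,-32,-95],"yaw": 0},{"dp": [-175,-43,-95],"yaw": 0},{"dp": [-220,-54,-95],"yaw": 0},{"dp": [-260,-64,-95],"yaw": 0},{"dp": [-278,-68,-95],"yaw": 0},{"dp": [-278,-68,-95],"yaw": 0},{"dp": [-278,-68,-95],"yaw": 0}]'

```text
clock: 12.72
eef_pos: [485.8, -285.9, 178.1]
tcp_rot: [-3.141, -0.001, 1.532]
contact_force: [-0.2, 0.3, -1.7]
opening: 0.321
grasp_force: 25.2
```

Run:
```python
from h import *
s=r.sense();print(s['eef_pos'],s['contact_force'],s['wrist_torque'],s['opening'],s['grasp_force'])
a=r.grab_frame("wrist");b=r.grab_frame("top");cc=r.grab_frame("scene")
a=cv2.resize(a,(400,300));b=cv2.resize(b[100:280,100:340],(400,300),interpolation=cv2.INTER_CUBIC);cc=cv2.resize(cc[150:285,165:345],(400,300),interpolation=cv2.INTER_CUBIC)
f=np.vstack([np.hstack([a,b]),np.hstack([cc,np.zeros_like(a)])]); save(f,"pics/m1.png")
```

```text
[ 485.83266086 -285.89396306  178.06346309] [-0.20084679  0.33416235 -1.67361246] [0.007193   0.06526125 0.00122943] 0.3212578475267446 25.21594387013465
```

View pics/m1.png

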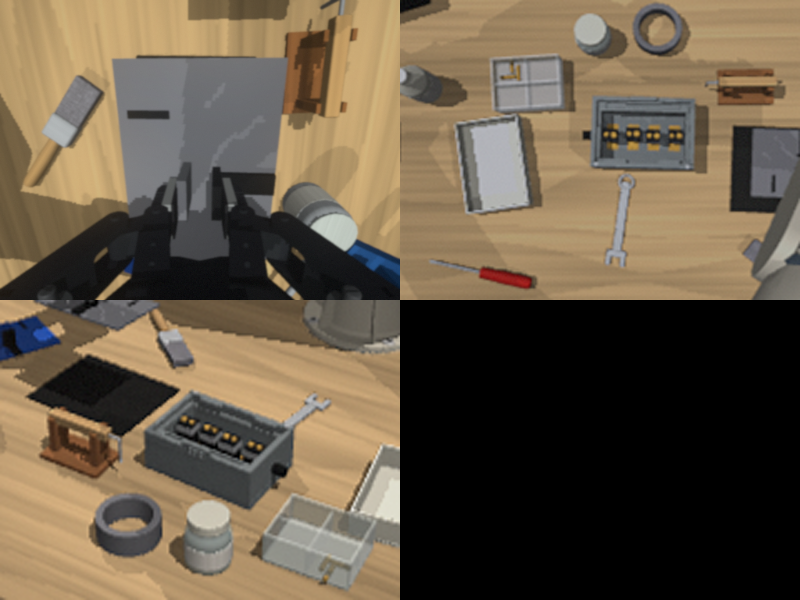

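The cover hangs level over the mat and all four packs are in the box. I'll lower the cover onto the mat.

carry_out --targets '[{"dp": [0,0,50],"yaw": 0},{"dp": [0,0,95],"yaw": 0},{"dp": [0,0,130],"yaw": 0},{"dp": [0,0,150],"yaw": 0},{"dp": [0,0,158],"yaw": 0},{"dp": [0,0,160],"yaw": 0},{"dp": [0,0,160],"yaw": 0}]'

```text
clock: 13.75
eef_pos: [486.4, -287.1, 19.0]
tcp_rot: [3.14, 0.001, 1.532]
contact_force: [-0.3, -0.1, -1.5]
opening: 0.315
grasp_force: 25.2
```

carry_out --targets '[{"dp": [0,0,3],"yaw": 0},{"dp": [0,0,6],"yaw": 0},{"dp": [0,0,9],"yaw": 0},{"dp": [0,0,12],"yaw": 0},{"dp": [0,0,12],"yaw": 0}]'

```text
clock: 14.38
eef_pos: [485.5, -286.8, 5.9]
tcp_rot: [-3.141, -0.0, 1.531]
contact_force: [0.1, 0.1, -2.4]
opening: 0.319
grasp_force: 25.2
```

carry_out --targets '[{"dp": [0,0,2],"yaw": 0},{"dp": [0,0,4],"yaw": 0},{"dp": [0,0,6],"yaw": 0},{"dp": [0,0,6],"yaw": 0}]'

```text
clock: 14.88
eef_pos: [486.2, -287.1, 0.3]
tcp_rot: [3.141, 0.0, 1.531]
contact_force: [1.2, -0.4, -0.0]
opening: 0.313
grasp_force: 25.2
```

carry_out --targets '[{"dp": [0,0,1.5],"yaw": 0},{"dp": [0,0,3],"yaw": 0},{"dp": [0,0,3],"yaw": 0}]'

```text
clock: 15.25
eef_pos: [486.4, -287.2, -1.2]
tcp_rot: [3.14, 0.001, 1.531]
contact_force: [-1.4, 2.0, 20.2]
opening: 0.312
grasp_force: 30.6
```

The cover has landed. I'll release it, go up and move over the box.

carry_out --targets '[{"dp": [0,0,-1.5],"yaw": 0},{"dp": [0,0,-1.5],"yaw": 0},{"dp": [0,0,-1.5],"yaw": 0},{"dp": [0,0,-10],"yaw": 0},{"dp": [0,0,-30],"yaw": 0},{"dp": [0,0,-80],"yaw": 0},{"dp": [0,0,-130],"yaw": 0},{"dp": [0,0,-180],"yaw": 0},{"dp": [0,0,-210],"yaw": 0},{"dp": [0,0,-210],"yaw": 0}]' --fingers 0.2

```text
clock: 16.5
eef_pos: [487.0, -287.7, 210.3]
tcp_rot: [3.137, 0.003, 1.531]
contact_force: [0.8, 0.2, 0.3]
opening: 0.602
grasp_force: 0.0
```

carry_out --targets '[{"dp": [60,13,0],"yaw": 0},{"dp": [120,24,0],"yaw": 0},{"dp": [180,36,0],"yaw": 0},{"dp": [240,48,0],"yaw": 0},{"dp": [277,48,0],"yaw": 0},{"dp": [277,48,0],"yaw": 0},{"dp": [277,48,0],"yaw": 0}]' --fingers -0.05

```text
clock: 17.38
eef_pos: [544.0, -12.4, 206.4]
tcp_rot: [-3.14, 0.0, 1.532]
contact_force: [-1.2, 0.1, 0.4]
opening: 0.474
grasp_force: 0.0
```

```bash
cat >> h.py <<'E'
def hsv(f): return cv2.cvtColor(f,cv2.COLOR_RGB2HSV)
E
python3 - <<'E'
from h import *
s=r.sense();print(s['eef_pos'],s['tcp_rot'],s['opening'])
f=r.grab_frame("wrist");c=cal("wrist");cv2.imwrite("pics/raw_w9.png",f[:,:,::-1])
h=hsv(f);m=((h[:,:,0]>15)&(h[:,:,0]<32)&(h[:,:,1]>130)&(h[:,:,2]>90)).astype(np.uint8)
# restrict to box interior
th=-.036;M=np.array([[np.cos(th),-np.sin(th)],[np.sin(th),np.cos(th)]]);o=np.array([545.2,-11.7])
poly=proj(c,[list(o+M@q)+[64] for q in [(45,80),(45,-80),(-45,-80),(-45,80)]]).astype(int)
mk=np.zeros_like(m);cv2.fillPoly(mk,[poly],1);m&=mk
n,l,st,ce=cv2.connectedComponentsWithStats(m)
for i in range(1,n):
    if st[i,4]>3:
        w=back(c,ce[i],64); print(st[i,4],ce[i].round(1),(M.T@(w[:2]-o)).round(1))
# tub and box in top: white/gray blobs
g=r.grab_frame("top");cv2.imwrite("pics/raw_t3.png",g[:,:,::-1])
E
```

```text
[543.97256322 -12.37012844 206.37857984] [-3.14012905e+00  4.51867067e-04  1.53195366e+00] 0.4738028325405047
68 [257.2 103.5] [ 2.1 69.7]
129 [241.2 110.9] [-14.4  62.4]
76 [272.8 114.9] [18.2 58.3]
94 [256.8 117.4] [ 1.7 55.9]
177 [243.1 143.6] [-13.   28.7]
90 [273.7 143.7] [19.6 28.5]
58 [260.1 145.5] [ 5.2 26.6]
84 [259.9 158.4] [ 5.  12.6]
110 [242.2 174.8] [-14.5  -5.7]
123 [271.7 174.9] [18.1 -5.8]
55 [257.  179.6] [  1.8 -11.2]
77 [257.4 191.5] [  2.2 -25.1]
112 [271.6 203.6] [ 18.4 -39.6]
123 [243.  204.3] [-14.2 -40.4]
47 [258.2 215. ] [  3.1 -53.6]
69 [258.1 226. ] [  3.  -67.4]
```

Pack centres in box coordinates are about (2,63), (5,20), (2,-18) and (3,-60). I'll find the tub numerically, then take the first pack.

```bash
cat >> h.py <<'E'
def tub(g=None,verbose=0):
    g=r.grab_frame("top") if g is None else g
    c=cal("top");h=hsv(g);m=((h[:,:,1]<60)&(h[:,:,2]>90)).astype(np.uint8)
    n,l,st,ce=cv2.connectedComponentsWithStats(m)
    out=[]
    for i in range(1,n):
        if 800<st[i,4]<4000:
            w=back(c,ce[i],10)
            pts=np.array(np.where(l==i)).T[:,::-1].astype(np.float32)
            rc=cv2.minAreaRect(pts); bp=[back(c,p,40)[:2] for p in cv2.boxPoints(rc)]
            bp=np.array(bp); e=[bp[1]-bp[0],bp[2]-bp[1]]; L=[np.linalg.norm(x) for x in e]; k=int(np.argmax(L))
            a=np.arctan2(e[k][1],e[k][0]); a=(a+np.pi/2)%np.pi-np.pi/2
            out.append((st[i,4],bp.mean(0).round(1),np.round(L,0),round(a,3)))
    return out
E
python3 - <<'E'
from h import *
for f in ("pics/top0.png","pics/raw_t3.png"):
    g=cv2.imread(f)[:,:,::-1].copy(); g=cv2.resize(g,(512,384)); print(tub(g))
E
```

```text
[(np.int32(869), array([ 677. , -488.3]), array([110., 219.]), np.float64(1.443)), (np.int32(3374), array([554.8, 242.1]), array([215., 297.]), np.float64(0.065)), (np.int32(2461), array([554.7, -10.5]), array([138., 201.]), np.float64(1.544)), (np.int32(2802), array([ 358.7, -785.9]), array([128., 346.]), np.float64(-0.049)), (np.int32(1149), array([-34.4,  94.2]), array([ 92., 262.]), np.float64(0.924))]
[(np.int32(864), array([ 677. , -488.3]), array([110., 219.]), np.float64(1.443)), (np.int32(3413), array([554.7, 242.2]), array([215., 297.]), np.float64(0.063))]
```

carry_out --targets '[{"dp": [63,5,0],"yaw": 0},{"dp": [63,3,40],"yaw": 0},{"dp": [63,3,90],"yaw": 0},{"dp": [63,3,130],"yaw": 0},{"dp": [63,3,155],"yaw": 0},{"dp": [63,3,165],"yaw": 0},{"dp": [63,3,165],"yaw": 0}]'

```text
clock: 18.35
eef_pos: [550.0, 50.2, 42.1]
tcp_rot: [-3.141, 0.0, 1.53]
contact_force: [0.4, -0.2, -0.1]
opening: 0.473
grasp_force: 0.0
```

carry_out --targets '[{"dp": [0,0,8],"yaw": 0},{"dp": [0,0,16],"yaw": 0},{"dp": [0,0,24],"yaw": 0},{"dp": [0,0,30],"yaw": 0},{"dp": [0,0,30],"yaw": 0}]'

```text
clock: 18.98
eef_pos: [549.6, 50.9, 11.6]
tcp_rot: [-3.141, 0.0, 1.531]
contact_force: [0.1, -0.2, 0.5]
opening: 0.472
grasp_force: 0.0
```

carry_out --targets '[{"dp": [0,0,0],"yaw": 0},{"dp": [0,0,0],"yaw": 0},{"dp": [0,0,0],"yaw": 0},{"dp": [0,0,0],"yaw": 0}]' --fingers -1 --grip_force 25

```text
clock: 19.48
eef_pos: [550.1, 50.9, 12.3]
tcp_rot: [3.141, -0.0, 1.531]
contact_force: [-0.4, 0.7, 1.3]
opening: 0.275
grasp_force: 25.5
```

```bash
sed -i 's/h\[:,:,1\]<60)&(h\[:,:,2\]>90/h[:,:,1]<sat)\&(h[:,:,2]>v/; s/def tub(g=None,verbose=0)/def tub(g=None,sat=60,v=90)/' h.py
python3 - <<'E'
from h import *
g=cv2.imread("pics/raw_t3.png")[:,:,::-1].copy();h=hsv(g)
print(h[198,158],h[210,162],h[150,175],h[150,190],h[228,140],h[225,178])
for v in (150,170,180,190,200): print(v,tub(g,60,v))
print(r.sense()['contact_force'],r.sense()['opening'])
E
```

```text
[113  11 186] [113  11 187] [113   7 138] [120   2 116] [ 14  40 161] [ 16  97 150]
150 [(np.int32(2433), array([1013.7,  645.6]), array([192., 160.]), np.float64(1.564)), (np.int32(1134), array([492.3, 126.6]), array([387.,  35.]), np.float64(-0.077)), (np.int32(1315), array([625.3,  14.3]), array([144., 103.]), np.float64(1.563)), (np.int32(1092), array([482.5, -78.5]), array([ 32., 394.]), np.float64(-0.011)), (np.int32(1406), array([494.1, 269.6]), array([100., 165.]), np.float64(0.141))]
170 [(np.int32(1721), array([1013.7,  647.2]), array([189., 154.]), np.float64(1.564)), (np.int32(1306), array([492.8, 262.7]), array([ 86., 159.]), np.float64(0.138))]
180 [(np.int32(1159), array([491.7, 262.9]), array([ 85., 156.]), np.float64(0.141))]
190 []
200 []
[-0.4083764   0.70918152  1.33734824] 0.27538059009861804
```

The pack is held (opening 0.275) and the tub is at (494,271), 0.136 rad. I'll lift and carry it to the far-left slot.

carry_out --targets '[{"dp": [0,0,-50],"yaw": 0},{"dp": [0,0,-100],"yaw": 0},{"dp": [50,-6,-105],"yaw": -2},{"dp": [100,-12,-105],"yaw": -4},{"dp": [150,-19,-105],"yaw": -6},{"dp": [200,-25,-105],"yaw": -8},{"dp": [240,-31,-105],"yaw": -10},{"dp": [251,-32,-105],"yaw": -10},{"dp": [251,-32,-105],"yaw": -10}]'

```text
clock: 20.6
eef_pos: [527.8, 303.0, 117.0]
tcp_rot: [-3.141, 0.0, 1.707]
contact_force: [0.3, -0.1, -0.5]
opening: 0.275
grasp_force: 25.4
```

Run:
```python
from h import *
s=r.sense();print(s['eef_pos'],s['tcp_rot'],s['opening'],s['grasp_force'],s['contact_force'])
print(tub(None,60,150))
f=r.grab_frame("wrist");cv2.imwrite("pics/raw_w10.png",f[:,:,::-1])
```

```text
[527.77658952 302.96401006 116.98560694] [-3.14129886e+00  3.94967052e-04  1.70660046e+00] 0.2745459016541759 25.36432385444641 [ 0.25604508 -0.09062922 -0.47251056]
[(np.int32(2448), array([1013.7,  645.6]), array([192., 160.]), np.float64(1.564)), (np.int32(1870), array([502.2, 470.3]), array([157., 308.]), np.float64(0.378)), (np.int32(1244), array([493.9, 268.6]), array([ 98., 165.]), np.float64(0.152))]
```

carry_out --targets '[{"dp": [0,0,45],"yaw": 0},{"dp": [0,0,85],"yaw": 0},{"dp": [0,0,103],"yaw": 0},{"dp": [0,0,109],"yaw": 0},{"dp": [0,0,112],"yaw": 0},{"dp": [0,0,112],"yaw": 0}]'

```text
clock: 21.45
eef_pos: [528.7, 303.2, 6.2]
tcp_rot: [3.14, -0.001, 1.706]
contact_force: [-0.3, -0.2, 0.3]
opening: 0.276
grasp_force: 25.4
```

carry_out --targets '[{"dp": [0,0,0],"yaw": 0},{"dp": [0,0,0],"yaw": 0},{"dp": [0,0,-10],"yaw": 0},{"dp": [0,0,-40],"yaw": 0},{"dp": [0,0,-80],"yaw": 0},{"dp": [0,0,-115],"yaw": 0},{"dp": [0,0,-115],"yaw": 0}]' --fingers -0.1

```text
clock: 22.32
eef_pos: [530.0, 304.1, 124.0]
tcp_rot: [3.136, -0.002, 1.706]
contact_force: [-0.7, 0.1, -0.2]
opening: 0.449
grasp_force: 0.0
```

carry_out --targets '[{"dp": [-60,-3,0],"yaw": 2},{"dp": [-120,-7,0],"yaw": 4},{"dp": [-180,-10,0],"yaw": 6},{"dp": [-240,-14,0],"yaw": 8},{"dp": [-285,-17,0],"yaw": 10},{"dp": [-296,-17,0],"yaw": 10},{"dp": [-296,-17,20],"yaw": 10},{"dp": [-296,-17,60],"yaw": 10},{"dp": [-296,-17,90],"yaw": 10},{"dp": [-296,-17,105],"yaw": 10},{"dp": [-296,-17,109],"yaw": 10},{"dp": [-296,-17,109],"yaw": 10}]'

```text
clock: 23.82
eef_pos: [551.5, 7.6, 11.7]
tcp_rot: [3.141, -0.0, 1.532]
contact_force: [-0.3, -0.2, 0.1]
opening: 0.45
grasp_force: 0.0
```

carry_out --targets '[{"dp": [0,0,0],"yaw": 0},{"dp": [0,0,0],"yaw": 0},{"dp": [0,0,0],"yaw": 0},{"dp": [0,0,0],"yaw": 0}]' --fingers -1

```text
clock: 24.32
eef_pos: [551.9, 7.4, 12.2]
tcp_rot: [3.14, -0.0, 1.531]
contact_force: [-0.5, 0.0, 7.4]
opening: 0.275
grasp_force: 27.5
```

Run:
```python
from h import *
print([t for t in tub(None,60,150) if abs(t[1][1]-270)<90])
```

```text
[(np.int32(1293), array([494. , 268.4]), array([102., 166.]), np.float64(0.137))]
```

carry_out --targets '[{"dp": [0,0,-50],"yaw": 0},{"dp": [0,0,-100],"yaw": 0},{"dp": [50,-18,-105],"yaw": -2},{"dp": [100,-38,-105],"yaw": -4},{"dp": [150,-58,-105],"yaw": -6},{"dp": [200,-78,-105],"yaw": -8},{"dp": [250,-98,-105],"yaw": -10},{"dp": [281,-110,-105],"yaw": -10},{"dp": [281,-110,-105],"yaw": -10},{"dp": [281,-110,-70],"yaw": -10},{"dp": [281,-110,-30],"yaw": -10},{"dp": [281,-110,-10],"yaw": -10}]'

```text
clock: 25.88
eef_pos: [451.5, 290.8, 19.5]
tcp_rot: [-3.14, 0.001, 1.705]
contact_force: [-0.1, 0.8, -0.3]
opening: 0.273
grasp_force: 26.5
```

carry_out --targets '[{"dp": [0,0,8],"yaw": 0},{"dp": [0,0,14],"yaw": 0},{"dp": [0,0,17],"yaw": 0},{"dp": [0,0,17],"yaw": 0}]'

```text
clock: 26.38
eef_pos: [452.5, 292.5, 4.6]
tcp_rot: [3.141, -0.0, 1.706]
contact_force: [0.9, -0.1, -0.7]
opening: 0.276
grasp_force: 26.5
```

carry_out --targets '[{"dp": [0,0,0],"yaw": 0},{"dp": [0,0,0],"yaw": 0},{"dp": [0,0,-10],"yaw": 0},{"dp": [0,0,-40],"yaw": 0},{"dp": [0,0,-80],"yaw": 0},{"dp": [0,0,-115],"yaw": 0},{"dp": [0,0,-115],"yaw": 0}]' --fingers -0.1

```text
clock: 27.25
eef_pos: [454.0, 293.7, 122.6]
tcp_rot: [3.136, -0.003, 1.706]
contact_force: [-0.0, 0.3, -0.4]
opening: 0.449
grasp_force: 0.0
```

carry_out --targets '[{"dp": [-60,9,0],"yaw": 2},{"dp": [-120,18,0],"yaw": 4},{"dp": [-180,27,0],"yaw": 6},{"dp": [-240,36,0],"yaw": 8},{"dp": [-300,45,0],"yaw": 10},{"dp": [-332,50,0],"yaw": 10},{"dp": [-332,50,5],"yaw": 10},{"dp": [-332,50,45],"yaw": 10},{"dp": [-332,50,80],"yaw": 10},{"dp": [-332,50,100],"yaw": 10},{"dp": [-332,50,109],"yaw": 10},{"dp": [-332,50,109],"yaw": 10}]'

```text
clock: 28.75
eef_pos: [545.9, -29.2, 9.8]
tcp_rot: [-3.14, -0.0, 1.532]
contact_force: [0.2, 0.8, 0.3]
opening: 0.448
grasp_force: 0.0
```

carry_out --targets '[{"dp": [0,0,0],"yaw": 0},{"dp": [0,0,0],"yaw": 0},{"dp": [0,0,0],"yaw": 0},{"dp": [0,0,0],"yaw": 0}]' --fingers -1

```text
clock: 29.25
eef_pos: [546.9, -29.8, 10.9]
tcp_rot: [3.14, -0.0, 1.531]
contact_force: [-0.5, 1.4, 6.4]
opening: 0.277
grasp_force: 28.3
```

Run:
```python
from h import *
print([t for t in tub(None,60,150) if abs(t[1][1]-270)<90])
```

```text
[(np.int32(1157), array([494. , 268.6]), array([103., 165.]), np.float64(0.142))]
```

carry_out --targets '[{"dp": [0,0,-50],"yaw": 0},{"dp": [0,0,-100],"yaw": 0},{"dp": [50,-4,-105],"yaw": -2},{"dp": [100,-8,-105],"yaw": -4},{"dp": [150,-12,-105],"yaw": -6},{"dp": [200,-16,-105],"yaw": -8},{"dp": [250,-20,-105],"yaw": -10},{"dp": [278,-22,-105],"yaw": -10},{"dp": [278,-22,-105],"yaw": -10},{"dp": [278,-22,-70],"yaw": -10},{"dp": [278,-22,-30],"yaw": -10},{"dp": [278,-22,-10],"yaw": -10}]'

```text
clock: 30.8
eef_pos: [534.2, 247.1, 18.2]
tcp_rot: [-3.139, 0.001, 1.705]
contact_force: [0.4, 0.5, -1.1]
opening: 0.278
grasp_force: 27.4
```

carry_out --targets '[{"dp": [0,0,8],"yaw": 0},{"dp": [0,0,14],"yaw": 0},{"dp": [0,0,16],"yaw": 0},{"dp": [0,0,16],"yaw": 0}]'

```text
clock: 31.3
eef_pos: [535.8, 249.0, 4.8]
tcp_rot: [3.141, -0.0, 1.706]
contact_force: [-0.3, 0.5, -0.7]
opening: 0.28
grasp_force: 27.4
```

carry_out --targets '[{"dp": [0,0,0],"yaw": 0},{"dp": [0,0,0],"yaw": 0},{"dp": [0,0,-10],"yaw": 0},{"dp": [0,0,-40],"yaw": 0},{"dp": [0,0,-80],"yaw": 0},{"dp": [0,0,-115],"yaw": 0},{"dp": [0,0,-115],"yaw": 0}]' --fingers -0.1

```text
clock: 32.17
eef_pos: [537.5, 249.8, 122.9]
tcp_rot: [3.136, -0.002, 1.706]
contact_force: [-0.7, 0.2, -0.2]
opening: 0.447
grasp_force: 0.0
```

carry_out --targets '[{"dp": [-60,-6,0],"yaw": 2},{"dp": [-120,-12,0],"yaw": 4},{"dp": [-180,-18,0],"yaw": 6},{"dp": [-240,-25,0],"yaw": 8},{"dp": [-300,-31,0],"yaw": 10},{"dp": [-320,-33,0],"yaw": 10},{"dp": [-320,-33,5],"yaw": 10},{"dp": [-320,-33,45],"yaw": 10},{"dp": [-320,-33,80],"yaw": 10},{"dp": [-320,-33,100],"yaw": 10},{"dp": [-320,-33,109],"yaw": 10},{"dp": [-320,-33,109],"yaw": 10}]'

```text
clock: 33.67
eef_pos: [545.5, -71.6, 9.8]
tcp_rot: [-3.14, -0.0, 1.533]
contact_force: [-0.7, 0.1, -0.8]
opening: 0.451
grasp_force: 0.0
```

carry_out --targets '[{"dp": [0,0,0],"yaw": 0},{"dp": [0,0,0],"yaw": 0},{"dp": [0,0,0],"yaw": 0},{"dp": [0,0,0],"yaw": 0}]' --fingers -1

```text
clock: 34.17
eef_pos: [546.3, -72.7, 10.9]
tcp_rot: [3.14, -0.0, 1.531]
contact_force: [-1.3, 1.6, 6.5]
opening: 0.276
grasp_force: 28.3
```

Run:
```python
from h import *
print([t for t in tub(None,60,150) if abs(t[1][1]-270)<90])
```

```text
[]
```

```bash
sed -i 's/if 800<st/if 300<st/' h.py
python3 - <<'E'
from h import *
g=r.grab_frame("top");cv2.imwrite("pics/raw_t4.png",g[:,:,::-1])
for v in (140,150,165):print(v,[t for t in tub(g,60,v) if abs(t[1][1]-270)<110])
E
```

```text
140 [(np.int32(881), array([647.1, 207.7]), array([121.,  90.]), np.float64(-1.516)), (np.int32(970), array([496.5, 278.9]), array([123., 178.]), np.float64(0.14))]
150 [(np.int32(428), array([623.6, 206.4]), array([119.,  40.]), np.float64(-1.516)), (np.int32(789), array([465.7, 264.4]), array([102., 109.]), np.float64(0.137))]
165 [(np.int32(740), array([464.6, 265.2]), array([100., 105.]), np.float64(0.137))]
```

Run:
```python
from h import *
a=cv2.imread("pics/raw_t3.png");b=cv2.imread("pics/raw_t4.png")
print([t for t in tub(a[:,:,::-1].copy(),60,140) if abs(t[1][1]-270)<110])
d=cv2.absdiff(a,b).max(2)>40
ys,xs=np.where(d[150:240,125:190]);print(len(ys))
c=cal("top")
m=d.astype(np.uint8);m[:, :125]=0;m[:,190:]=0;m[:150]=0;m[240:]=0
n,l,st,ce=cv2.connectedComponentsWithStats(m)
for i in range(1,n):
    if st[i,4]>5: print(st[i],back(c,ce[i],52)[:2].round(0))
```

```text
[(np.int32(310), array([670.7, 209.5]), array([121.,  40.]), np.float64(-1.507)), (np.int32(454), array([623.7, 206.3]), array([120.,  42.]), np.float64(-1.495)), (np.int32(1448), array([494. , 268.5]), array([103., 166.]), np.float64(0.141))]
418
[141 181  31  13 266] [529. 270.]
[144 208  20   9 152] [451. 278.]
```

The tub hasn't moved; only the packs show as differences. Last pack goes to the near-right slot.

carry_out --targets '[{"dp": [0,0,-50],"yaw": 0},{"dp": [0,0,-100],"yaw": 0},{"dp": [55,-17,-105],"yaw": -2},{"dp": [110,-34,-105],"yaw": -4},{"dp": [165,-52,-105],"yaw": -6},{"dp": [220,-70,-105],"yaw": -8},{"dp": [275,-87,-105],"yaw": -10},{"dp": [308,-98,-105],"yaw": -10},{"dp": [308,-98,-105],"yaw": -10},{"dp": [308,-98,-70],"yaw": -10},{"dp": [308,-98,-30],"yaw": -10},{"dp": [308,-98,-10],"yaw": -10}]'

```text
clock: 35.78
eef_pos: [459.2, 237.3, 18.4]
tcp_rot: [-3.139, 0.001, 1.705]
contact_force: [0.8, -0.5, 0.2]
opening: 0.276
grasp_force: 27.5
```

carry_out --targets '[{"dp": [0,0,8],"yaw": 0},{"dp": [0,0,14],"yaw": 0},{"dp": [0,0,16],"yaw": 0},{"dp": [0,0,16],"yaw": 0}]'

```text
clock: 36.28
eef_pos: [460.4, 239.1, 4.7]
tcp_rot: [3.141, -0.0, 1.706]
contact_force: [-0.4, 0.3, 0.1]
opening: 0.275
grasp_force: 27.5
```

carry_out --targets '[{"dp": [0,0,0],"yaw": 0},{"dp": [0,0,0],"yaw": 0},{"dp": [0,0,-10],"yaw": 0},{"dp": [0,0,-40],"yaw": 0},{"dp": [0,0,-80],"yaw": 0},{"dp": [0,0,-120],"yaw": 0},{"dp": [0,0,-160],"yaw": 0},{"dp": [0,0,-200],"yaw": 0},{"dp": [0,0,-200],"yaw": 0}]' --fingers -0.1

```text
clock: 37.4
eef_pos: [461.9, 239.9, 208.1]
tcp_rot: [3.135, -0.002, 1.706]
contact_force: [1.0, -0.5, 0.2]
opening: 0.447
grasp_force: 0.0
```

All four packs are in the tub. Now the pick: I'll fly over the cradle and measure the handle with the wrist camera.

carry_out --targets '[{"dp": [-52,14,0],"yaw": 1},{"dp": [-104,28,0],"yaw": 2},{"dp": [-156,41,0],"yaw": 3},{"dp": [-208,55,0],"yaw": 4},{"dp": [-260,68,0],"yaw": 5},{"dp": [-312,82,0],"yaw": 6},{"dp": [-364,95,0],"yaw": 7},{"dp": [-416,109,0],"yaw": 8},{"dp": [-460,120,0],"yaw": 8.6},{"dp": [-470,123,0],"yaw": 8.6},{"dp": [-470,123,0],"yaw": 8.6},{"dp": [-470,123,0],"yaw": 8.6}]' --fingers 0.1

```text
clock: 38.9
eef_pos: [644.6, -208.8, 203.9]
tcp_rot: [-3.141, -0.001, 1.557]
contact_force: [-0.3, -0.2, 0.1]
opening: 0.549
grasp_force: 0.0
```

Run:
```python
from h import *
s=r.sense();print(s['eef_pos'],s['tcp_rot'],s['opening'])
c=cal("wrist");f=r.grab_frame("wrist");cv2.imwrite("pics/raw_w11.png",f[:,:,::-1])
np.savez("w11.npz",K=c[0],rv=c[1],t=c[2])
o=np.array([645.5,-211]);th=1.556;M=np.array([[np.cos(th),-np.sin(th)],[np.sin(th),np.cos(th)]])
print(proj(c,[list(o+M@q[:2])+[q[2]] for q in [(55,9,74),(55,-9,74),(-55,9,74),(-55,-9,74),(75,0,68),(75,0,20)]]).round(0).tolist())
save(f,"pics/w11.png",(180,40,360,180),4.4)
```

```text
[ 644.5869788  -208.81543554  203.88523235] [-3.14066424e+00 -6.62985292e-04  1.55667654e+00] 0.5487790793234176
[[246.0, 123.0], [264.0, 123.0], [247.0, 224.0], [263.0, 224.0], [255.0, 102.0], [255.0, 101.0]]
```

View pics/w11.png

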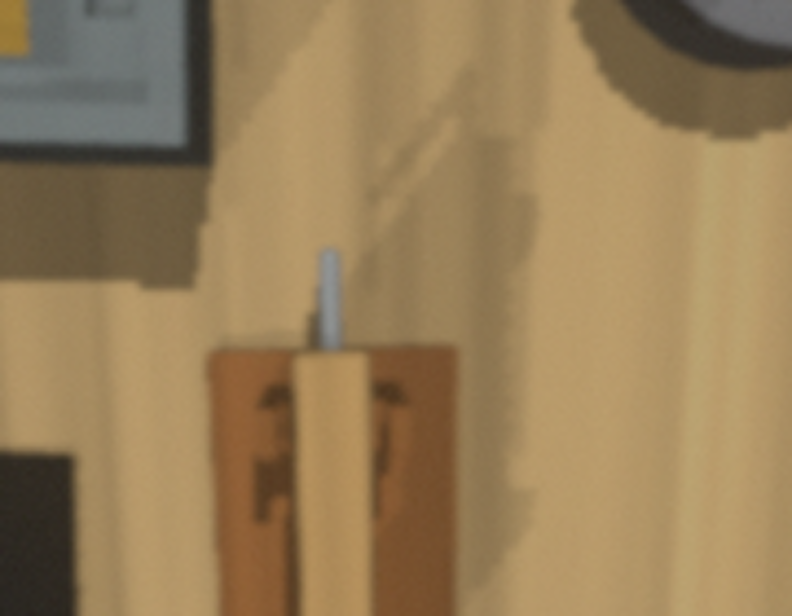

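The handle end is at (333,350) and the bent rod at (330,250) in the crop, so the pick origin is about (646,-207.5), on line with the tool. Down to grip the handle.

carry_out --targets '[{"dp": [1.3,1.3,50],"yaw": 0},{"dp": [1.3,1.3,100],"yaw": 0},{"dp": [1.3,1.3,140],"yaw": 0},{"dp": [1.3,1.3,160],"yaw": 0},{"dp": [1.3,1.3,170],"yaw": 0},{"dp": [1.3,1.3,175],"yaw": 0},{"dp": [1.3,1.3,175],"yaw": 0},{"dp": [1.3,1.3,175],"yaw": 0}]'

```text
clock: 39.95
eef_pos: [647.2, -209.2, 30.3]
tcp_rot: [3.14, 0.001, 1.556]
contact_force: [0.5, -0.3, -0.2]
opening: 0.553
grasp_force: 0.0
```

carry_out --targets '[{"dp": [0,0,0],"yaw": 0},{"dp": [0,0,0],"yaw": 0},{"dp": [0,0,0],"yaw": 0},{"dp": [0,0,0],"yaw": 0},{"dp": [0,0,0],"yaw": 0}]' --fingers -1 --grip_force 40

```text
clock: 40.58
eef_pos: [646.9, -209.1, 29.8]
tcp_rot: [3.141, 0.0, 1.556]
contact_force: [-0.2, -0.5, 5.8]
opening: 0.198
grasp_force: 39.8
```

carry_out --targets '[{"dp": [0,0,-5],"yaw": 0},{"dp": [0,0,-25],"yaw": 0},{"dp": [0,0,-50],"yaw": 0},{"dp": [0,0,-76],"yaw": 0},{"dp": [10,-5,-76],"yaw": 0},{"dp": [50,-14,-76],"yaw": 0.6},{"dp": [90,-25,-76],"yaw": 1.2},{"dp": [130,-36,-76],"yaw": 1.2},{"dp": [170,-47,-76],"yaw": 1.2},{"dp": [183,-51,-76],"yaw": 1.2},{"dp": [183,-51,-76],"yaw": 1.2},{"dp": [183,-51,-76],"yaw": 1.2}]'

```text
clock: 42.08
eef_pos: [598.5, -26.0, 105.1]
tcp_rot: [3.141, 0.0, 1.534]
contact_force: [-0.3, -1.2, -1.1]
opening: 0.202
grasp_force: 39.0
```

Run:
```python
from h import *
s=r.sense();print(s['eef_pos'],s['tcp_rot'],s['opening'],s['contact_force'])
c=cal("wrist");f=r.grab_frame("wrist");cv2.imwrite("pics/raw_w12.png",f[:,:,::-1])
p,R=tool()
tip=p+R@[76.6,0,9.8];print('tip',tip.round(1),proj(c,[tip,tip+[0,0,42]]).round(1).tolist())
th=-.036;M=np.array([[np.cos(th),-np.sin(th)],[np.sin(th),np.cos(th)]]);o=np.array([545.2,-11.7])
def W(x,y,z):return list(o+M@[x,y])+[z]
g=cv2.cvtColor(f,cv2.COLOR_RGB2GRAY)
for y in (68,40,0,-20,60):
    a,b=proj(c,[W(45,y,64),W(75,y,64)])
    row=int(round((a[1]+b[1])/2)); 
    print(y,row,'groove edges pred',proj(c,[W(49,y,64),W(59,y,64),W(49,y,58),W(59,y,58),W(63,y,72),W(71,y,72)])[:,0].round(1),'\n',int(a[0])-4,g[row,int(a[0])-4:int(b[0])+8].tolist())
# tip search rows
u=proj(c,[tip])[0]
for rr in range(int(u[1])-10,int(u[1])+16,4): print(rr,int(u[0])-10,f[rr,int(u[0])-10:int(u[0])+12].sum(1).tolist())
```

```text
[598.51729832 -25.99764995 105.08924292] [3.14143405e+00 3.16232342e-04 1.53445564e+00] 0.20195328850272887 [-0.29825636 -1.18862965 -1.12492445]
tip [601.4  50.3  95.3] [[253.9, 97.7], [253.5, 97.6]]
68 92 groove edges pred [246.7 261.5 246.9 261.3 267.9 280.2] 
 236 [81, 82, 81, 79, 81, 81, 85, 99, 116, 127, 131, 130, 127, 118, 112, 113, 116, 119, 120, 122, 124, 128, 128, 130, 129, 130, 128, 122, 118, 123, 128, 125, 112, 92, 89, 106, 122, 130, 129, 128, 122, 120, 116, 117, 115, 116, 121, 130, 138, 141, 141, 141, 143, 142, 143, 143, 142]
40 133 groove edges pred [247.1 261.2 247.3 261.  267.3 279.1] 
 237 [127, 127, 128, 121, 108, 90, 89, 99, 101, 92, 86, 91, 104, 121, 133, 140, 144, 146, 143, 139, 130, 122, 115, 120, 125, 125, 120, 123, 125, 127, 123, 108, 96, 103, 119, 123, 121, 114, 115, 114, 114, 115, 114, 116, 119, 127, 137, 140, 140, 140, 139, 140, 140, 140]
0 187 groove edges pred [247.5 260.9 247.7 260.7 266.6 277.7] 
 238 [158, 163, 164, 164, 161, 161, 160, 158, 157, 157, 156, 155, 154, 152, 147, 142, 139, 140, 142, 142, 143, 144, 144, 146, 145, 145, 145, 146, 146, 146, 147
[... 906 characters left out ...]
4, 343, 380, 391, 392, 382, 349, 321, 315, 316, 322, 329, 334, 348, 357, 360, 361, 358, 361, 359, 353, 349]
95 243 [294, 346, 378, 385, 384, 368, 381, 418, 448, 472, 483, 473, 454, 424, 389, 370, 375, 383, 391, 385, 370, 373]
99 243 [292, 335, 372, 374, 365, 362, 392, 434, 466, 485, 495, 486, 466, 438, 401, 363, 340, 357, 377, 384, 366, 367]
103 243 [294, 339, 372, 373, 356, 357, 395, 435, 463, 486, 498, 490, 470, 444, 408, 363, 337, 357, 380, 375, 374, 370]
107 243 [287, 344, 368, 375, 352, 348, 391, 436, 464, 481, 494, 487, 471, 445, 408, 369, 343, 359, 376, 382, 370, 370]
111 243 [280, 329, 367, 374, 364, 358, 390, 434, 464, 483, 493, 489, 467, 441, 408, 368, 353, 359, 378, 380, 372, 368]
```

Image columns put the groove centre about 1.9 mm to +x of the tip. I'll correct that and lower into the groove.

carry_out --targets '[{"dp": [0.8,1.9,5],"yaw": 0},{"dp": [0.8,1.9,15],"yaw": 0},{"dp": [0.8,1.9,23],"yaw": 0},{"dp": [0.8,1.9,28],"yaw": 0},{"dp": [0.8,1.9,31],"yaw": 0},{"dp": [0.8,1.9,33],"yaw": 0},{"dp": [0.8,1.9,34],"yaw": 0},{"dp": [0.8,1.9,34],"yaw": 0}]'

```text
clock: 43.12
eef_pos: [600.3, -24.4, 71.3]
tcp_rot: [3.141, 0.0, 1.535]
contact_force: [-0.0, -0.2, -1.1]
opening: 0.201
grasp_force: 39.0
```

Run:
```python
from h import *
s=r.sense();print(s['eef_pos'],s['tcp_rot'],s['contact_force'])
c=cal("wrist");f=r.grab_frame("wrist");cv2.imwrite("pics/raw_w13.png",f[:,:,::-1])
p,R=tool();tip=p+R@[76.6,0,9.8];u=proj(c,[tip])[0];print('tip',tip.round(1),u.round(1))
g=cv2.cvtColor(f,cv2.COLOR_RGB2GRAY)
for rr in range(int(u[1])-16,int(u[1])+18,4): print(rr,230,g[rr,230:290].tolist())
```

```text
[600.29937067 -24.43825525  71.32126699] [3.14135810e+00 2.04060359e-05 1.53490709e+00] [-0.02750021 -0.2461569  -1.10967789]
tip [603.1  52.1  61.5] [253.7  97.4]
81 230 [83, 84, 84, 83, 83, 84, 84, 95, 113, 130, 135, 137, 137, 138, 136, 136, 132, 131, 131, 131, 131, 131, 131, 131, 126, 123, 119, 119, 119, 119, 120, 120, 121, 122, 124, 123, 124, 116, 103, 83, 79, 96, 113, 120, 120, 120, 119, 121, 120, 121, 121, 122, 121, 122, 121, 126, 136, 144, 146, 146]
85 230 [83, 84, 82, 82, 82, 81, 84, 93, 111, 130, 136, 137, 135, 137, 137, 132, 130, 129, 129, 129, 128, 129, 129, 126, 123, 120, 118, 117, 118, 118, 118, 118, 118, 121, 121, 123, 123, 116, 103, 84, 77, 97, 113, 119, 119, 121, 121, 120, 120, 121, 118, 120, 121, 120, 121, 125, 134, 144, 146, 147]
89 230 [83, 82, 84, 84, 82, 83, 84, 93, 112, 128, 134, 136, 136, 134, 129, 111, 88, 75, 73, 76, 80, 84, 84, 84, 84, 84, 82, 79, 73, 72, 72, 71, 82, 100, 115, 122, 123, 116, 103, 84, 79, 96, 113, 118, 119, 118, 120, 120, 119, 120, 120, 120, 119, 120, 121, 128, 138, 146, 149, 147]
93 230 [82, 82, 84, 84, 82, 83, 86, 91, 106, 125, 133, 136, 13
[... 1036 characters left out ...]
 114, 121, 121, 121, 121, 121, 122, 121, 121, 121, 122, 123, 125, 132, 142, 147, 148, 147]
109 230 [135, 133, 134, 135, 133, 128, 112, 99, 102, 117, 129, 134, 133, 134, 131, 123, 114, 105, 110, 132, 151, 160, 167, 170, 169, 163, 153, 141, 125, 118, 120, 124, 121, 118, 118, 121, 121, 114, 99, 83, 87, 100, 114, 120, 120, 120, 121, 122, 122, 121, 121, 121, 122, 120, 125, 132, 141, 145, 147, 148]
113 230 [135, 132, 133, 133, 133, 128, 112, 98, 102, 118, 128, 134, 133, 134, 131, 123, 114, 106, 110, 131, 149, 162, 168, 169, 168, 163, 155, 142, 129, 120, 124, 129, 124, 118, 117, 120, 120, 114, 99, 84, 85, 102, 114, 120, 120, 121, 120, 119, 119, 120, 120, 120, 120, 120, 125, 134, 143, 147, 148, 148]
```

The tip is in the groove (0.5 mm off centre). Lower to touch the floor.

carry_out --targets '[{"dp": [0.3,0.5,0.8],"yaw": 0},{"dp": [0.3,0.5,1.6],"yaw": 0},{"dp": [0.3,0.5,2.4],"yaw": 0},{"dp": [0.3,0.5,3.0],"yaw": 0},{"dp": [0.3,0.5,3.0],"yaw": 0},{"dp": [0.3,0.5,3.0],"yaw": 0}]'

```text
clock: 43.92
eef_pos: [600.7, -24.1, 68.2]
tcp_rot: [-3.142, -0.0, 1.535]
contact_force: [-0.3, 0.3, -0.9]
opening: 0.199
grasp_force: 39.0
```

carry_out --targets '[{"dp": [0,0,0.5],"yaw": 0},{"dp": [0,0,1],"yaw": 0},{"dp": [0,0,1],"yaw": 0},{"dp": [0,0,1],"yaw": 0}]'

```text
clock: 44.42
eef_pos: [600.8, -24.2, 67.3]
tcp_rot: [3.141, 0.0, 1.535]
contact_force: [-0.2, -0.3, 0.7]
opening: 0.203
grasp_force: 39.2
```

carry_out --targets '[{"dp": [0,0,0.4],"yaw": 0},{"dp": [0,0,0.4],"yaw": 0},{"dp": [-2,0,0.4],"yaw": 0},{"dp": [-4,0,0.4],"yaw": 0},{"dp": [-7,0,0.4],"yaw": 0},{"dp": [-10,0,0.4],"yaw": 0},{"dp": [-13,0,0.4],"yaw": 0},{"dp": [-16,0,0.4],"yaw": 0},{"dp": [-19,0,0.4],"yaw": 0},{"dp": [-22,0,0.4],"yaw": 0},{"dp": [-25,0,0.4],"yaw": 0},{"dp": [-28,0,0.4],"yaw": 0}]'

```text
clock: 45.92
eef_pos: [599.7, -52.4, 66.8]
tcp_rot: [-3.142, -0.0, 1.535]
contact_force: [0.2, 2.0, 0.8]
opening: 0.208
grasp_force: 39.3
```

```bash
cat > q.py <<'E'
from h import *
s=r.sense();print(s['eef_pos'],s['tcp_rot'],s['contact_force'],s['opening'])
c=cal("wrist");f=r.grab_frame("wrist")
p,R=tool();tip=p+R@[76.6,0,9.8];u=proj(c,[tip])[0];print('tip',tip.round(1),u.round(1))
g=cv2.cvtColor(f,cv2.COLOR_RGB2GRAY)
for rr in (60,75,85,91,97,105): print(rr,232,g[rr,232:288].tolist())
E
python3 q.py
```

```text
[599.69433547 -52.35052546  66.79134737] [-3.14157458e+00 -1.52173492e-06  1.53479246e+00] [0.1685131  2.04462496 0.84311024] 0.20834656246331706
tip [602.5  23.7  57. ] [253.7  98.2]
60 232 [81, 79, 82, 86, 97, 115, 126, 130, 129, 131, 131, 126, 121, 114, 117, 121, 119, 121, 123, 127, 130, 132, 130, 125, 122, 120, 119, 119, 120, 119, 114, 112, 116, 118, 119, 114, 100, 81, 79, 102, 120, 123, 120, 119, 119, 117, 120, 118, 118, 118, 119, 119, 118, 121, 125, 132]
75 232 [128, 122, 109, 92, 94, 110, 124, 130, 132, 133, 130, 126, 116, 109, 113, 117, 117, 117, 120, 122, 126, 129, 129, 126, 123, 122, 122, 120, 119, 116, 112, 114, 117, 119, 119, 113, 99, 82, 79, 95, 110, 115, 116, 116, 116, 117, 116, 117, 115, 116, 115, 115, 117, 119, 127, 135]
85 232 [128, 129, 123, 112, 103, 114, 127, 132, 131, 133, 131, 128, 122, 116, 114, 116, 118, 123, 126, 131, 128, 130, 130, 129, 127, 123, 120, 117, 116, 114, 112, 114, 116, 118, 118, 113, 99, 82, 78, 94, 109, 117, 117, 116, 116, 118, 116, 117, 119, 116, 116, 116, 116, 120, 128, 137]
91 232 [131, 130, 125, 112, 99, 109, 125, 131, 129, 132, 131, 126, 117, 112, 115, 116, 117, 117, 116, 116, 121, 125, 127, 126, 121, 119, 117, 116, 116, 115, 112, 113, 115, 118, 116, 109, 93, 80, 83, 99, 111, 116, 116, 118, 115, 115, 116, 116, 116, 116, 118, 117, 116, 121, 129, 137]
97 232 [130, 130, 125, 112, 101, 111, 125, 130, 131, 131, 129, 126, 117, 110, 111, 112, 119, 133, 147, 160, 166, 170, 169, 160, 149, 136, 123, 114, 114, 112, 110, 111, 116, 117, 113, 99, 81, 70, 78, 97, 111, 115, 116, 115, 116, 117, 115, 117, 115, 117, 117, 117, 117, 122, 130, 138]
105 232 [127, 128, 122, 108, 96, 104, 120, 130, 131, 131, 131, 128, 123, 116, 115, 111, 115, 130, 146, 156, 162, 165, 163, 158, 148, 136, 118, 95, 77, 74, 83, 102, 113, 117, 113, 98, 80, 74, 85, 101, 111, 115, 114, 116, 115, 115, 114, 115, 115, 115, 115, 116, 118, 123, 132, 136]
```

Centred and dragging with light friction. Continuing at 24 mm/s.

carry_out --targets '[{"dp": [-3,0.1,0.1],"yaw": 0},{"dp": [-6,0.1,0.2],"yaw": 0},{"dp": [-9,0.2,0.3],"yaw": 0},{"dp": [-12,0.2,0.3],"yaw": 0},{"dp": [-15,0.2,0.3],"yaw": 0},{"dp": [-18,0.2,0.3],"yaw": 0},{"dp": [-21,0.2,0.3],"yaw": 0},{"dp": [-24,0.2,0.3],"yaw": 0},{"dp": [-27,0.2,0.3],"yaw": 0},{"dp": [-30,0.2,0.3],"yaw": 0},{"dp": [-33,0.2,0.3],"yaw": 0},{"dp": [-36,0.2,0.3],"yaw": 0}]'

```text
clock: 47.48
eef_pos: [598.6, -88.3, 66.5]
tcp_rot: [-3.142, -0.0, 1.535]
contact_force: [0.8, 2.8, 1.8]
opening: 0.205
grasp_force: 39.4
```

carry_out --targets '[{"dp": [-3,0,0.1],"yaw": 0},{"dp": [-6,0,0.2],"yaw": 0},{"dp": [-9,0,0.2],"yaw": 0},{"dp": [-12,0,0.2],"yaw": 0},{"dp": [-15,0,0.2],"yaw": 0},{"dp": [-18,0,0.2],"yaw": 0},{"dp": [-21,0,0.2],"yaw": 0},{"dp": [-24,0,0.2],"yaw": 0},{"dp": [-27,0,0.2],"yaw": 0},{"dp": [-30,0,0.2],"yaw": 0},{"dp": [-33,0,0.2],"yaw": 0},{"dp": [-36,0,0.2],"yaw": 0}]'

```text
clock: 48.98
eef_pos: [597.3, -124.3, 66.3]
tcp_rot: [-3.142, -0.0, 1.535]
contact_force: [-0.7, 2.5, 3.4]
opening: 0.205
grasp_force: 39.4
```

```bash
python3 q.py
```

```text
[ 597.29776468 -124.28319132   66.26093653] [-3.14154803e+00 -4.73713873e-05  1.53486036e+00] [-0.65790502  2.54371205  3.35295014] 0.20480607177210158
tip [600.1 -48.3  56.5] [253.8  98.4]
60 232 [122, 117, 105, 95, 104, 120, 123, 124, 125, 124, 122, 112, 108, 111, 114, 116, 119, 121, 122, 124, 126, 126, 124, 120, 116, 113, 113, 107, 94, 80, 83, 97, 108, 114, 113, 108, 94, 77, 71, 84, 104, 119, 125, 124, 122, 119, 115, 114, 112, 113, 113, 113, 115, 117, 121, 125]
75 232 [119, 115, 103, 91, 99, 113, 123, 124, 125, 125, 121, 114, 106, 106, 111, 114, 119, 123, 125, 125, 126, 126, 123, 123, 121, 115, 113, 108, 93, 82, 86, 101, 110, 111, 113, 107, 93, 77, 63, 63, 66, 66, 66, 67, 68, 66, 67, 68, 67, 69, 68, 70, 77, 97, 115, 124]
85 232 [123, 122, 117, 107, 102, 111, 121, 124, 122, 124, 124, 120, 114, 109, 109, 110, 111, 113, 117, 121, 124, 123, 124, 123, 121, 120, 115, 109, 92, 82, 86, 101, 110, 112, 111, 107, 93, 77, 80, 96, 109, 114, 113, 114, 115, 114, 114, 116, 114, 113, 115, 115, 115, 118, 124, 129]
91 232 [123, 123, 118, 106, 99, 108, 120, 123, 124, 125, 124, 119, 111, 108, 108, 110, 113, 118, 120, 119, 118, 113, 112, 111, 111, 110, 110, 103, 91, 80, 86, 98, 108, 112, 111, 106, 94, 78, 85, 102, 111, 115, 114, 114, 115, 113, 115, 115, 115, 115, 115, 113, 117, 119, 123, 127]
97 232 [121, 122, 116, 105, 98, 107, 119, 124, 124, 125, 124, 119, 109, 103, 107, 109, 111, 119, 134, 144, 152, 161, 164, 161, 151, 140, 128, 109, 90, 78, 86, 100, 110, 111, 111, 105, 93, 79, 84, 101, 111, 113, 114, 113, 114, 114, 114, 114, 114, 115, 113, 113, 117, 120, 125, 129]
105 232 [120, 119, 114, 102, 95, 105, 118, 123, 124, 125, 124, 120, 110, 104, 107, 108, 110, 118, 132, 144, 153, 157, 159, 155, 150, 139, 125, 110, 89, 79, 86, 100, 110, 112, 112, 107, 93, 80, 88, 102, 110, 111, 111, 111, 110, 111, 113, 112, 112, 112, 112, 112, 115, 122, 127, 134]
```

carry_out --targets '[{"dp": [-3,0,0],"yaw": 0},{"dp": [-6,0,0],"yaw": 0},{"dp": [-9,0,0],"yaw": 0},{"dp": [-12,0,0],"yaw": 0},{"dp": [-15,0,0],"yaw": 0},{"dp": [-18,0,0],"yaw": 0},{"dp": [-21,0,0],"yaw": 0},{"dp": [-24,0,0],"yaw": 0},{"dp": [-27,0,0],"yaw": 0},{"dp": [-29.5,0,0],"yaw": 0},{"dp": [-31,0,0],"yaw": 0},{"dp": [-31,0,0],"yaw": 0}]'

```text
clock: 50.52
eef_pos: [596.2, -155.6, 66.4]
tcp_rot: [3.141, 0.001, 1.535]
contact_force: [0.2, 0.1, 3.3]
opening: 0.2
grasp_force: 39.5
```

```bash
cat >> q.py <<'E'
print('col253',g[60:150,253].tolist(),'col247',g[60:150,247].tolist(),'col259',g[60:150,259].tolist())
E
python3 q.py | grep -v '232'
```

```text
[ 596.24976534 -155.60540739   66.3916743 ] [3.14142379e+00 6.53992331e-04 1.53497499e+00] [0.16664502 0.1080078  3.29551098] 0.19997739910941398
tip [599.  -79.   56.6] [253.7  97.3]
col253 [123, 123, 123, 121, 122, 123, 120, 121, 119, 121, 121, 120, 121, 121, 120, 120, 120, 122, 121, 121, 120, 121, 120, 120, 120, 120, 121, 119, 120, 119, 119, 118, 119, 130, 143, 154, 159, 160, 159, 156, 155, 156, 155, 155, 155, 157, 155, 155, 155, 156, 154, 156, 156, 156, 155, 154, 156, 155, 155, 154, 155, 154, 154, 149, 140, 138, 137, 136, 135, 136, 135, 137, 136, 137, 137, 136, 135, 137, 135, 136, 136, 136, 135, 137, 135, 128, 113, 96, 96, 110] col247 [109, 110, 110, 110, 109, 110, 110, 111, 111, 111, 110, 110, 108, 107, 109, 108, 109, 108, 109, 108, 107, 108, 108, 107, 108, 109, 109, 110, 109, 108, 109, 108, 108, 107, 108, 108, 107, 106, 108, 106, 105, 106, 105, 105, 107, 100, 92, 90, 91, 94, 101, 103, 105, 102, 106, 106, 104, 105, 105, 104, 104, 103, 101, 102, 94, 83, 73, 68, 67, 65, 63, 65, 63, 63, 63, 63, 59, 56, 59, 64, 67, 64, 67, 69, 77, 84, 86, 84, 79, 93] col259 [106, 108, 105, 103, 103, 105, 104, 104, 103, 104, 104, 105, 105, 103, 105, 106, 107, 107, 105, 104, 103, 103, 103, 101, 102, 102, 103, 103, 102, 104, 104, 103, 101, 103, 105, 107, 106, 105, 105, 106, 106, 105, 105, 105, 108, 109, 111, 110, 110, 110, 111, 110, 110, 110, 109, 111, 110, 109, 110, 112, 110, 110, 108, 109, 108, 108, 107, 108, 108, 108, 108, 107, 109, 107, 109, 106, 104, 105, 105, 108, 108, 107, 106, 105, 103, 100, 93, 92, 100, 118]
```

The tip is about 5.5 mm from the right-hand groove end. I'll nudge 1.5 mm further, lift straight out, and head back over the cradle.

carry_out --targets '[{"dp": [-1,0,0],"yaw": 0},{"dp": [-1.5,0,0],"yaw": 0},{"dp": [-1.5,0,0],"yaw": 0},{"dp": [-1.5,0,-4],"yaw": 0},{"dp": [-1.5,0,-15],"yaw": 0},{"dp": [-1.5,0,-35],"yaw": 0},{"dp": [-1.5,0,-50],"yaw": 0},{"dp": [-20,18,-50],"yaw": -0.6},{"dp": [-40,40,-50],"yaw": -1.2},{"dp": [-52,52,-50],"yaw": -1.2},{"dp": [-52,52.5,-50],"yaw": -1.2},{"dp": [-52,52.5,-50],"yaw": -1.2}]'

```text
clock: 52.08
eef_pos: [646.0, -208.4, 116.2]
tcp_rot: [-3.141, -0.0, 1.556]
contact_force: [-1.4, 0.0, -0.3]
opening: 0.199
grasp_force: 39.4
```

Run:
```python
from h import *
s=r.sense();print(s['eef_pos'],s['tcp_rot'],s['contact_force'],s['opening'])
p=s['eef_pos'];a=s['tcp_rot'][2];d=np.array([646.9,-209.1,29.8])-p
print('tool d',d[0]*np.cos(a)+d[1]*np.sin(a), d[0]*np.sin(a)-d[1]*np.cos(a), -d[2])
```

```text
[ 646.01174643 -208.37176282  116.17142142] [-3.14061527e+00 -4.92994945e-04  1.55554548e+00] [-1.35944206  0.03905253 -0.30344355] 0.19914125473968977
tool d -0.7146063995383515 0.8992560724760816 86.37142142423646
```

carry_out --targets '[{"dp": [-0.7,0.8,30],"yaw": 0},{"dp": [-0.7,0.8,55],"yaw": 0},{"dp": [-0.7,0.8,70],"yaw": 0},{"dp": [-0.7,0.8,78],"yaw": 0},{"dp": [-0.7,0.8,83],"yaw": 0},{"dp": [-0.7,0.8,86],"yaw": 0},{"dp": [-0.7,0.8,87],"yaw": 0},{"dp": [-0.7,0.8,87],"yaw": 0}]'

```text
clock: 53.08
eef_pos: [647.9, -209.7, 29.9]
tcp_rot: [3.141, 0.0, 1.556]
contact_force: [-0.9, 0.7, 1.2]
opening: 0.202
grasp_force: 39.7
```

carry_out --targets '[{"dp": [0,-0.7,0.5],"yaw": 0},{"dp": [0,-0.7,1],"yaw": 0},{"dp": [0,-0.7,1],"yaw": 0}]'

```text
clock: 53.45
eef_pos: [647.9, -209.7, 29.8]
tcp_rot: [3.139, 0.0, 1.556]
contact_force: [-1.3, 2.6, 9.1]
opening: 0.201
grasp_force: 40.8
```

carry_out --targets '[{"dp": [0,0,0],"yaw": 0},{"dp": [0,0,0],"yaw": 0},{"dp": [0,0,0],"yaw": 0}]' --fingers -0.2

```text
clock: 53.82
eef_pos: [646.7, -209.7, 28.0]
tcp_rot: [-3.141, -0.0, 1.556]
contact_force: [0.5, 0.4, -1.1]
opening: 0.397
grasp_force: 0.0
```

carry_out --targets '[{"dp": [0,0,-15],"yaw": 0},{"dp": [0,0,-45],"yaw": 0},{"dp": [0,0,-90],"yaw": 0},{"dp": [0,0,-140],"yaw": 0},{"dp": [0,0,-174],"yaw": 0},{"dp": [0,0,-174],"yaw": 0},{"dp": [0,0,-174],"yaw": 0}]'

```text
clock: 54.7
eef_pos: [646.5, -209.5, 202.3]
tcp_rot: [-3.141, -0.0, 1.556]
contact_force: [-0.5, -0.7, -0.8]
opening: 0.401
grasp_force: 0.0
```

Run:
```python
from h import *
s=r.sense();print(s['eef_pos'],s['tcp_rot'],s['opening'])
f=r.grab_frame("wrist");c=cal("wrist");cv2.imwrite("pics/raw_w14.png",f[:,:,::-1])
a=cv2.imread("pics/raw_w11.png");g0=cv2.cvtColor(a,cv2.COLOR_BGR2GRAY);g1=cv2.cvtColor(f,cv2.COLOR_RGB2GRAY)
print(cv2.phaseCorrelate(np.float32(g0[90:170,225:285]),np.float32(g1[90:170,225:285])))
for rr in (100,110,124,140,160): print(rr,g0[rr,235:280].tolist(),'\n   ',g1[rr,235:280].tolist())
t=r.grab_frame("top");cv2.imwrite("pics/raw_t5.png",t[:,:,::-1])
d=cv2.absdiff(cv2.imread("pics/raw_t4.png"),t[:,:,::-1].copy()).max(2)>40
n,l,st,ce=cv2.connectedComponentsWithStats(d.astype(np.uint8))
k=cal("top")
for i in range(1,n):
    if st[i,4]>8: print(st[i],back(k,ce[i],20)[:2].round(0))
# cover on mat: grey region bbox
h=hsv(t);m=((h[:,:,1]<60)&(h[:,:,2]>60)).astype(np.uint8);q=proj(k,[[480,-287,8]])[0].astype(int)
n,l,st,ce=cv2.connectedComponentsWithStats(m);i=l[q[1]+6,q[0]-12]
pts=np.array(np.where(l==i)).T[:,::-1].astype(np.float32);b=cv2.boxPoints(cv2.minAreaRect(pts))
print('cover',i,st[i],[back(k,p,8)[:2].round(0).tolist() for p in b])
```

```text
[ 646.519705   -209.52811251  202.33510443] [-3.14143193e+00 -7.56762622e-05  1.55573505e+00] 0.4006921215315234
((-0.13300857876147631, -0.1790166226953076), 0.8416986060142517)
100 [150, 149, 149, 151, 150, 149, 150, 151, 152, 154, 152, 154, 157, 155, 156, 154, 150, 142, 142, 145, 143, 138, 137, 143, 144, 136, 129, 124, 121, 120, 121, 126, 126, 127, 127, 125, 125, 125, 125, 126, 129, 130, 133, 134, 133] 
    [150, 151, 153, 151, 150, 150, 153, 155, 155, 156, 157, 157, 157, 155, 155, 154, 155, 149, 140, 134, 141, 145, 137, 125, 119, 120, 120, 120, 123, 127, 128, 130, 129, 125, 126, 124, 127, 127, 128, 132, 134, 133, 134, 134, 136]
110 [150, 150, 149, 148, 149, 149, 150, 151, 150, 153, 152, 155, 154, 154, 148, 138, 124, 114, 128, 141, 142, 135, 129, 129, 129, 127, 125, 126, 127, 128, 129, 130, 130, 128, 125, 124, 123, 125, 125, 126, 130, 131, 132, 135, 133] 
    [150, 152, 151, 152, 150, 151, 151, 153, 156, 156, 157, 157, 156, 155, 150, 145, 128, 105, 96, 113, 136, 144, 138, 125, 120, 124, 127, 128, 129, 131, 132, 130, 128, 125, 126, 125, 124, 127, 128, 132, 134, 134, 135, 133, 134]

[... 1488 characters left out ...]
 18 278] [538. 278.]
[285 179   5  10  15] [ 541. -145.]
[144 202  32  15 264] [463. 268.]
[232 206   7   4  17] [463.  24.]
[288 210   7  14  52] [ 435. -157.]
[352 211   5   9  41] [ 436. -359.]
[139 220  46   9 188] [414. 261.]
[272 225   6  16  23] [ 385. -103.]
[351 230   2   7  10] [ 378. -350.]
[351 250   6  28  81] [ 292. -351.]
[157 289  31  21 214] [180. 215.]
[  84  298   56   79 2704] [ 67. 428.]
[ 189  298  124   86 3769] [ 55. -14.]
[174 305  16  79 280] [ 10. 200.]
[317 331   2   8  13] [  63. -235.]
[314 350   2  14  21] [  -3. -223.]
[313 358  12  26 196] [ -53. -236.]
cover 5 [  216    71   211   313 26865] [[-89.0, 89.0], [926.0, -236.0], [789.0, -661.0], [-215.0, -317.0]]
```

The pick is back in its cradle, level. Tub edges differ in the top view, so it may have been nudged. I'll move clear and check packs and cover numerically.

carry_out --targets '[{"dp": [0,-50,-40],"yaw": 0},{"dp": [40,-100,-80],"yaw": 0},{"dp": [80,-150,-100],"yaw": 0},{"dp": [120,-200,-100],"yaw": 0},{"dp": [160,-240,-100],"yaw": 0},{"dp": [200,-240,-100],"yaw": 0},{"dp": [200,-240,-100],"yaw": 0}]'

```text
clock: 55.68
eef_pos: [408.6, -3.8, 301.8]
tcp_rot: [-3.141, -0.001, 1.559]
contact_force: [1.1, -0.1, -0.4]
opening: 0.401
grasp_force: 0.0
```

Run:
```python
from h import *
t=r.grab_frame("top");cv2.imwrite("pics/raw_t6.png",t[:,:,::-1]);k=cal("top");h=hsv(t)
print([x for x in tub(t,60,140) if abs(x[1][1]-270)<110],[x for x in tub(t,60,150) if abs(x[1][1]-270)<110])
# dark/brass in tub area
m=np.zeros(h.shape[:2],np.uint8);m[165:235,125:185]=((h[165:235,125:185,2]<70)).astype(np.uint8)
n,l,st,ce=cv2.connectedComponentsWithStats(m)
for i in range(1,n):
    if st[i,4]>8: print('dark',st[i],back(k,ce[i],40)[:2].round(0))
# mat area gray map
a,b=proj(k,[[570,-180,4],[390,-395,4]]).astype(int);print(a,b)
sub=t[a[1]:b[1],a[0]:b[0]].mean(2)
print(sub[::5,::4].astype(int))
```

```text
[(np.int32(301), array([670.8, 209.5]), array([121.,  40.]), np.float64(-1.507)), (np.int32(448), array([622.5, 206.4]), array([119.,  43.]), np.float64(-1.495)), (np.int32(813), array([505.1, 282.2]), array([123., 178.]), np.float64(0.146)), (np.int32(1843), array([197. , 165.1]), array([504.,  38.]), np.float64(-0.048))] [(np.int32(355), array([623. , 205.8]), array([116.,  41.]), np.float64(-1.467)), (np.int32(403), array([501.5, 264.7]), array([57., 97.]), np.float64(1.451)), (np.int32(1768), array([193.9, 165.4]), array([497.,  37.]), np.float64(-0.05))]
dark [170 168   3  13  20] [573. 226.]
dark [135 178   2  10  13] [547. 338.]
dark [159 179   5   3   9] [553. 258.]
dark [159 179  11   9  48] [541. 245.]
dark [141 182  12   8  64] [536. 302.]
dark [138 200   2  11  13] [475. 328.]
dark [162 203  11   8  50] [469. 236.]
dark [144 206  12   8  58] [461. 292.]
dark [140 212   3  12  15] [433. 322.]
[297 174] [364 229]
[[134 127 135 134 135 134 133 132 132 132 133 131 130 132 129 132 133]
 [143  26  33  35  33  31  31  29  32  32  31  33  28  31  30  29  25]
 [142  27  90  98  76  80  63  62  34  30  34  37  35  36  33  31  25]
 [147  28 106 110 110 110 109 110  39  44 111 109 109 110 106  89  25]
 [138  29 113 111 110 109 111  98  36  42 111 109 108 107 108  87  30]
 [140  30 113 110 111 110  98  98 107 111 109 110 110 108 108  87  35]
 [140  30 113 111 111 110 111 102 110 108 108 108 109 108 108  84  36]
 [138  29 112 111 113 112 110 109 109 109 109 109  76 108 107  88  36]
 [130  29 115 111 114 113 110 110 109 110 109 109  66 109 109  83  40]
 [ 75  22  79  75  84  83  90  86  99  98 112 113 113 113 112  84  42]
 [111  22  31  34  34  33  34  36  29  34  29  30  34  28  30  33  44]]
```

```bash
python3 -c "
from rig import r
print(r.sign_off())"
```

```text
the job is handed in; nothing more can be done
None
```

I handed the job in at about 56 s: the cover lies top side up on the mat, all four packs stand in the tub (nudged about 1 cm during the run), the tip was drawn the groove's length left to right at about 24 mm/s, and the pick is back in its cradle.

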